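Seat a keyed tube rotor on its drive shaft

ROBOT

A 6-joint arm with a two-finger parallel gripper is mounted at the origin on the work surface. World frame = base frame: x ahead of the robot, y to its left, z up, the work surface at z = 0. Lengths are in m, angles in rad, forces in N, time in s.
With the tool pointing down it reaches from about 0.3 to 0.775 m from the base axis. Payload 14.6 kg.
Tool frame: the origin (TCP) lies at the very end of the fingers, on their centre line; the grasp point (between the pads) lies 19 mm behind it; z points along the fingers, y is the direction in which the jaws open and shut (so a half turn about z gives the same grasp; the last joint's range is limited). The gripper opens to 94 mm and grips with 3 to 60 N. Pads are 16 mm wide; open, the fingers measure 119 mm over their backs; the gripper's body (75 mm by 177 mm) begins 78 mm behind the grasp point.
Start: joints at [1.057, 0.3, 1.521, -0, 1.321, -0.067], TCP at [0.238, 0.496, 0.17] pointing down, gripper open.
Joint ranges: [-3.03, 3.03], [-0.79, 2.21], [0.23, 2.52], [-1.04, 4.18], [0, 3.07], [-2.55, 2.55]. Speed limits (rad/s): [2.22, 2.22, 2.57, 3.14, 3.14, 3.14].

INTERFACE

Orientations are given as [roll, pitch, yaw] about the fixed x, y, z axes, in that order (R = Rz(yaw) Ry(pitch) Rx(roll)).
In Python, from station import status, camera, ctrl gives the robot as it stands. The module is installed in compiled form; this text tells all that it offers.
- The arm moves only by the shell command python3 -m jog 'ROWS' [FORCE]. ROWS is JSON, a list of rows, each a list of 7 numbers: the shift along the tool's x, y, z each as a share of 1000 mm, from -1 to 1, then the turn, a rotation vector about the tool's x, y, z each as a share of pi/2 rad, from -1 to 1, then the opening, from -1 (shut) to 1 (fully open), so that 0 is half open. A call has 1 to 20 rows; each row is the pose to reach, as a shift and turn from the pose measured when the call began, along the tool's axes at that moment; what a row does not reach only later rows make up. A row lasts 1/10 s, in which the tool goes at most 50 mm and 8.59 degrees, less where a joint would pass 70% of its speed; a pose out of reach is approached as far as the arm can. A call with a number of a shift or a turn outside -1 to 1 is refused whole. A call with a gripper value outside its range is refused whole. The fingers move at their own pace and stop on an object; FORCE is the grip in N (left out, the last holds). Time passes only in rows, so rows that repeat a pose let the fingers close. It gives the time, the measured TCP pose, the force and the opening at its end, in the units of the state.
- status.get_obs(): the state, without advancing time (a new reading comes with each control period).
- camera(name): name is "scene" or "top" or "wrist"; returns a dict with "image" (384x512x3 uint8, red, green, blue), "fx", "fy", "cx", "cy" (pixels), "k1" (the pictures are not rectified: a ray, as slopes to the right and down, at radius r is drawn at 1 + k1 r^2 times it, then the intrinsics apply), "world_from_camera" (4x4, takes a point from camera to world coordinates). Camera axes: x right, y down, z forward; pixel columns grow to the right and rows downward; lengths in m; the calibration is good to about 2 mm. A picture is of the moment at which its call begins. There is no depth.
- ctrl.hand_in(): hands the job in, once; it reports no verdict.
The state is a dict: "time_s": time; "qpos": joint angles; "joint_vel": joint speeds; "tau": joint torques, N m; "ee_pos": TCP position; "eef_rot": TCP orientation; "force": force on the tool from outside, world axes, zero at the start; "moment": the same for the moment, N m; "grip_width": finger opening in m.
Only numpy, scipy, OpenCV 4.12 (cv2) and the standard library are available. Lean on these libraries where they do the work, as an engineer would, in place of code of your own. Each camera call takes 0.05 s, during which the arm holds its last target.

TASK

Fit the grey notched tube rotor onto the upright shaft of the sample drive: slip its hub over the shaft, turn it until the tab in the hub drops into the shaft's keyway, then press it straight down past the spring balls until it sits fully home, flat on the drive's steel seat, and let go. Feel for the keyway with a light hand and never force the rotor down or against the key; leave the other things on the bench where they are.

Things in the scene. Friction and masses are not known exactly. Their poses are not given: they have to be found in the camera images.
- rotor_mid (a point): Centre of the loose rotor, on its axis 26 mm above its underside; z up. Grey plastic disc 120 mm across, 8 mm thick, six notches in its rim; on it an aluminium hub, top 52 mm above the underside, with two flats 38 mm apart and 26 mm long facing the rotor's +y and -y: grip it by these. 0.18 to 0.30 kg. A 25.6 mm bore goes right through. Starts flat on the bench.
- tab (a point): The single tab in the rotor's bore: this point is its top face's middle, 52 mm above the underside, 10 mm from the axis on the rotor's +x side; axes as the rotor's. 7.6 mm wide, it reaches in to 6.5 mm from the axis, and fills only the upper 18 mm of the bore, so the lower 34 mm of bore slips freely over the shaft before the tab lands on the shaft's end.
- rotor: The same rotor: origin at the centre of its underside, axes as above.
- seat (a point): Centre of the drive's flat steel seat (64 mm across, 62 mm above the bench), on the shaft's axis. z up, x from the drive's front panel (dark display, robot side) to its rear. Home, the rotor's underside lies on it and the rotor's centre is 26 mm above it. Near it two spring balls stand out of the shaft: met with the underside about 10 mm above the seat, they take a push of 3 to 12 N to pass.
- shaft_top (a point): Centre of the shaft's end, 50 mm above the seat; axes as the seat's, they do not turn with the shaft. Steel, 24 mm across, end edge bevelled 2 mm, braked. One keyway, 8.6 mm wide, 18 mm deep from the end, open at end and side, faces anywhere within 1 rad either way of +x: not measured, see it or feel for it. Tab on the end: underside 16 mm above the seat; it drops in within about 0.1 rad.
- drive: The sample drive: a fixed cream box 200 x 170 mm, 56 mm high, with the seat and the upright shaft on it; origin at bench level under the shaft's axis, axes as the seat's, 120 mm of box towards -x and 80 mm towards +x.
- beaker_a: Bystander: a glass beaker, 64 mm across, 85 mm tall; origin at the centre of its underside.
- beaker_b: Bystander: a small glass beaker, 52 mm across, 65 mm tall; origin at the centre of its underside.
- flask: Bystander: a stoppered conical glass flask, 72 mm across, 118 mm tall; origin at the centre of its underside.
- bottle: Bystander: an amber bottle, 68 mm across, 150 mm tall; origin at the centre of its underside.
- spacer: Bystander: a plain aluminium ring without any tab, 42 mm across, 12 mm thick (not needed); origin at the centre of its underside.
- wrench: Bystander: a steel spanner, 150 mm long, lying flat; origin at the centre of its underside.
- jar: Bystander: a white jar with a black lid, 52 mm across, 60 mm tall; origin at the centre of its underside.
Mind the look-alikes: they are no part of the job. Of the things that look like the rotor, the middle-sized one is meant.

How it is judged:
By the outcome, as a careful person would: the job done as asked, in the order asked, and still so for the second after the job is handed in, with the robot touching nothing.
It also fails if it takes over 72 s, if anything falls off the work surface, if the arm or the gripper's body presses on something with over 40 N, if the wrist force passes 120 N, or if a joint passes its speed limit or range.

## Working session

There is one attempt and no reset: what is moved stays moved. The work goes in short steps, Python scripts to look and compute and a shell command to move; the robot and the scene stay as the last step left them, time stands still between calls to the robot, and variables do not carry over. Pictures are saved under pics/ and viewed, and the job is handed in when it is done.

```bash
mkdir -p pics; python3 - <<'E'
from station import status,camera
import cv2,numpy as np
o=status.get_obs()
for k,v in o.items(): print(k,np.round(v,4))
for n in("scene","top","wrist"):
    c=camera(n); cv2.imwrite(f"pics/{n}0.png",c["image"][:,:,::-1])
    print(n,{k:np.round(c[k],4).tolist() for k in c if k!="image"})
E
```

```text
time_s 0.0
qpos [ 1.0574  0.3005  1.5216 -0.      1.3207 -0.0666]
joint_vel [-0.0006  0.0003 -0.0016  0.0007  0.0005  0.0005]
tau [ 1.70000e-03 -5.31795e+01 -3.52750e+01  7.09000e-02  2.42000e-02
 -1.00000e-04]
ee_pos [0.2375 0.4957 0.1692]
eef_rot [-3.1404e+00 -1.0000e-04  2.6948e+00]
force [-0.0625 -0.0101  0.1668]
moment [ 0.0144  0.0141 -0.0049]
grip_width 0.0936
scene {'fx': 395.7487, 'fy': 395.7487, 'cx': 249.0121, 'cy': 194.0614, 'k1': 0.0365, 'world_from_camera': [[0.7162, 0.5319, -0.4517, 1.0909], [0.6978, -0.5522, 0.4562, -0.5344], [-0.0068, -0.642, -0.7667, 1.0213], [0.0, 0.0, 0.0, 1.0]]}
top {'fx': 382.7248, 'fy': 382.7248, 'cx': 253.4637, 'cy': 190.4363, 'k1': 0.0132, 'world_from_camera': [[0.0008, -0.9922, 0.1249, 0.4349], [-1.0, -0.0007, 0.0009, -0.0024], [-0.0008, -0.1249, -0.9922, 0.9772], [0.0, 0.0, 0.0, 1.0]]}
wrist {'fx': 274.2924, 'fy': 274.2924, 'cx': 256.6244, 'cy': 189.4745, 'k1': -0.0307, 'world_from_camera': [[0.4318, 0.8641, 0.2587, 0.1612], [0.902, -0.4138, -0.1234, 0.5326], [0.0004, 0.2866, -0.958, 0.3836], [0.0, 0.0, 0.0, 1.0]]}
```

View pics/scene0.png

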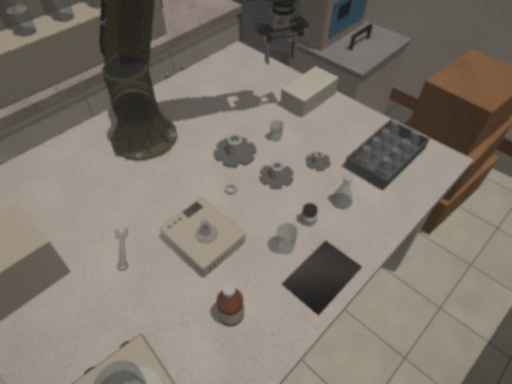

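View pics/top0.png

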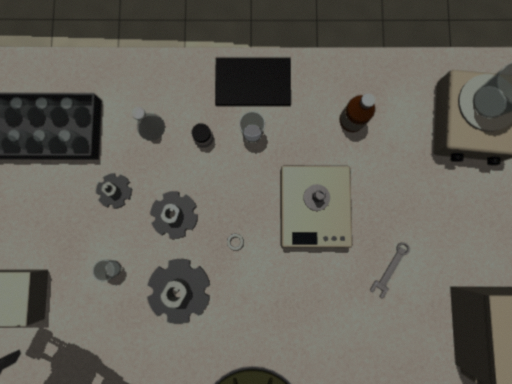

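View pics/wrist0.png

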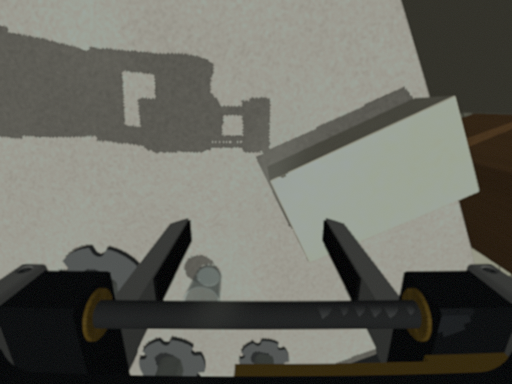

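Candidates for the rotor in the top view: large (178,291), middle (173,214), small (113,190), and the plain spacer ring (236,241). By description I choose the middle-sized one at (173,214). Next I check its size and view crops.

```bash
cat > h.py <<'E'
import numpy as np,cv2
from station import status,camera
def K(c): return np.array([[c["fx"],0,c["cx"]],[0,c["fy"],c["cy"]],[0,0,1.]])
def ray(c,uv):
    uv=np.atleast_2d(np.float64(uv)); d=np.stack([(uv[:,0]-c["cx"])/c["fx"],(uv[:,1]-c["cy"])/c["fy"]],1)
    s=d.copy()
    for _ in range(20): s=d/(1+c["k1"]*(s**2).sum(1,keepdims=True))
    T=np.array(c["world_from_camera"]); v=np.c_[s,np.ones(len(s))]@T[:3,:3].T
    return T[:3,3],v
def onplane(c,uv,z):
    o,v=ray(c,uv); return o+v*((z-o[2])/v[:,2])[:,None]
def proj(c,P):
    T=np.array(c["world_from_camera"]); p=(np.atleast_2d(P)-T[:3,3])@T[:3,:3]
    s=p[:,:2]/p[:,2:]; s=s*(1+c["k1"]*(s**2).sum(1,keepdims=True))
    return s*[c["fx"],c["fy"]]+[c["cx"],c["cy"]]
def crop(c,name,u,v,w,h,f):
    i=c["image"][max(v-h,0):v+h,max(u-w,0):u+w,::-1]
    cv2.imwrite("pics/"+name,cv2.resize(i,None,fx=f,fy=f,interpolation=cv2.INTER_CUBIC))
E
python3 - <<'E'
from h import *
c=camera("top")
for u,v in((178,291),(173,214),(113,190)):
    print(onplane(c,[(u,v)],.008))
g=c["image"].astype(int); 
m=((g.max(2)<135)&(g.max(2)>60)&(g.max(2)-g.min(2)<20)).astype(np.uint8)
n,l,s,ce=cv2.connectedComponentsWithStats(m)
for i in range(1,n):
    if 200<s[i,4]<6000:
        cn,_=cv2.findContours((l==i).astype(np.uint8),0,2); p=max(cn,key=len)[:,0]
        P=onplane(c,p,.008)[:,:2]; (cx,cy),r=cv2.minEnclosingCircle(P.astype(np.float32))
        print(s[i],np.round(ce[i]),round(cx,4),round(cy,4),"r",round(r,4))
print(g[214,160],g[230,165], g[214,100+150])
i1=cv2.resize(c["image"][150:330,85:265,::-1],None,fx=4,fy=4,interpolation=cv2.INTER_CUBIC)[:600]
cv2.imwrite("pics/ct.png",cv2.resize(c["image"][182:246,140:204,::-1],None,fx=9,fy=9,interpolation=cv2.INTER_CUBIC))
cv2.imwrite("pics/cd.png",cv2.resize(c["image"][160:255,270:360,::-1],None,fx=6,fy=6,interpolation=cv2.INTER_CUBIC))
c=camera("scene"); crop(c,"cs.png",277,172,30,30,9);crop(c,"csd.png",205,230,45,40,7)
E
```

```text
[[0.30666028 0.1844493  0.008     ]]
[[0.49663079 0.20208929 0.008     ]]
[[0.55776349 0.3564762  0.008     ]]
[79 80 78] [62 63 61] [126 120 111]
```

View pics/ct.png

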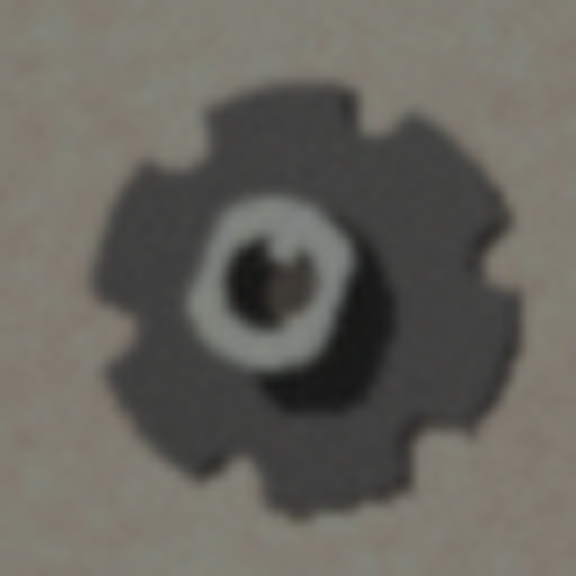

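View pics/cs.png

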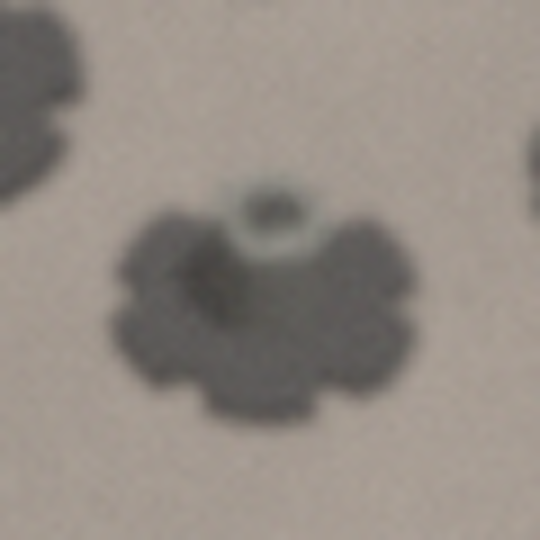

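View pics/cd.png

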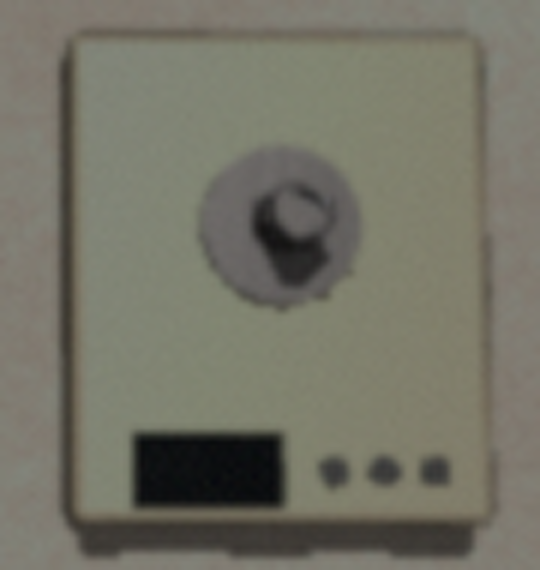

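View pics/csd.png

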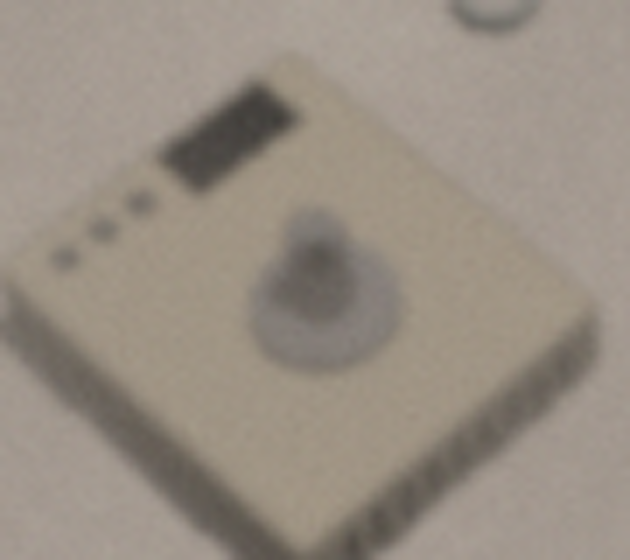

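The middle-sized rotor has its tab pointing up and slightly right in the top crop, at yaw about -27°, with flats consistent with that. It fits the description: two smaller or larger look-alikes stand beside it. The drive's keyway isn't resolved from here, so I'll measure the rotor rim, then move over the rotor for a wrist view.

```bash
cat >> h.py <<'E'
def fitc(P):
    A=np.c_[2*P,np.ones(len(P))]; s=np.linalg.lstsq(A,(P**2).sum(1),rcond=None)[0]
    return s[0],s[1],np.sqrt(s[2]+s[0]**2+s[1]**2)
def ringfit(P,r0,c0,tol,n=8):
    c0=np.array(c0);r=r0
    for _ in range(n):
        d=np.linalg.norm(P-c0,axis=1); k=abs(d-r0)<tol
        x,y,r=fitc(P[k]); c0=np.array([x,y])
    return x,y,r,k.sum()
def toolshift(o,d):
    from scipy.spatial.transform import Rotation as R
    return R.from_euler("xyz",o["eef_rot"]).as_matrix().T@np.array(d)
E
python3 - <<'E'
from h import *
c=camera("top"); g=c["image"].astype(int); G=cv2.GaussianBlur(c["image"],(3,3),0).max(2)
m=(G<98).astype(np.uint8)
n,l,s,ce=cv2.connectedComponentsWithStats(m)
for u,v in((180,270),(165,225),(113,200)):
    for dv in range(0,12):
        i=l[v+dv,u]
        if i: break
    cn,_=cv2.findContours((l==i).astype(np.uint8),0,1); p=max(cn,key=len)[:,0]
    P=onplane(c,p,.006)[:,:2]; (cx,cy),r=cv2.minEnclosingCircle(P.astype(np.float32))
    print(s[i],"enc",np.round([cx,cy,r],4), np.round(ringfit(P,r,(cx,cy),.006),4))
# drive top box corners
hsv=g; m=((g[:,:,0]-g[:,:,2]>25)&(g[:,:,0]>110)).astype(np.uint8); 
n,l,s,ce=cv2.connectedComponentsWithStats(m)
i=l[230,300]; print(i,s[i])
if i:
    p=np.argwhere(l==i)[:,::-1].astype(np.float64); P=onplane(c,p,.056)[:,:2]; print(cv2.minAreaRect(P.astype(np.float32)))
print("seat approx",onplane(c,[(270+280/6,160+227/6)],.062),"shafttop",onplane(c,[(270+302/6,160+214/6)],.112))
o=status.get_obs(); print(toolshift(o,np.array([.4966,.202,.2])-o["ee_pos"]))
c=camera("wrist"); print(proj(c,[[.2375,.4957,.112],[.2375,.4957,.169]]))
E
```

```text
[ 147  258   63   66 2586] enc [0.3071 0.1834 0.08  ] [3.075e-01 1.836e-01 7.790e-02 1.400e+02]
[ 150  191   48   49 1421] enc [0.4952 0.2003 0.0615] [4.953e-01 2.005e-01 5.950e-02 1.030e+02]
[ 96 173  37  36 884] enc [0.5564 0.3553 0.0467] [5.568e-01 3.552e-01 4.460e-02 8.400e+01]
0 [     0      0    512    384 193327]
seat approx [[ 0.53229362 -0.15349958  0.062     ]] shafttop [[ 0.53192941 -0.15367323  0.112     ]]
[-0.36056681 -0.15314894 -0.03039323]
[[256.02166581 192.59296412]
 [255.94871545 212.79906315]]
```

The middle one measures 119 mm across (the others about 156 and 89), so it's the right one, at (0.495, 0.200). The shaft is at (0.532, -0.154), and the seat and shaft-end rays agree. I'll move over the rotor.

```bash
python3 -m jog '[[-0.045,-0.019,-0.004,0,0,0,1],[-0.09,-0.038,-0.008,0,0,0,1],[-0.135,-0.057,-0.012,0,0,0,1],[-0.18,-0.076,-0.016,0,0,0,1],[-0.225,-0.096,-0.02,0,0,0,1],[-0.27,-0.115,-0.024,0,0,0,1],[-0.315,-0.134,-0.028,0,0,0,1],[-0.36,-0.153,-0.03,0,0,0,1],[-0.36,-0.153,-0.03,0,0,0,1],[-0.36,-0.153,-0.03,0,0,0,1],[-0.36,-0.153,-0.03,0,0,0,1]]'
python3 - <<'E'
from h import *
o=status.get_obs();print(o["ee_pos"],o["eef_rot"],o["qpos"])
c=camera("wrist"); cv2.imwrite("pics/w1.png",cv2.resize(c["image"][:,:,::-1],(800,600)))
print(proj(c,[[.495,.2005,.052]]))
crop(c,"w1c.png",256,180,70,70,4)
E
```

```text
time_s: 1.45
ee_pos: [0.4956, 0.2031, 0.1996]
eef_rot: [-3.141, -0.0, 2.696]
force: [-0.5, -0.3, -0.2]
grip_width: 0.0939
[0.49558939 0.20314721 0.1995748 ] [-3.14129191e+00 -2.85178193e-04  2.69556176e+00] [ 3.20644572e-01  2.46120158e-01  1.51937832e+00 -1.91171370e-05
  1.37650820e+00 -8.04117210e-01]
[[254.31827924 173.26439895]]
```

View pics/w1.png

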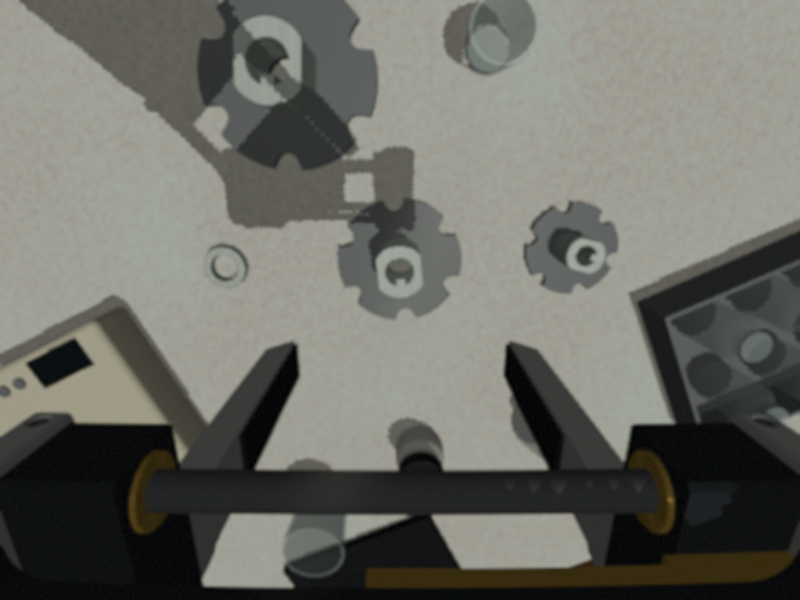

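View pics/w1c.png

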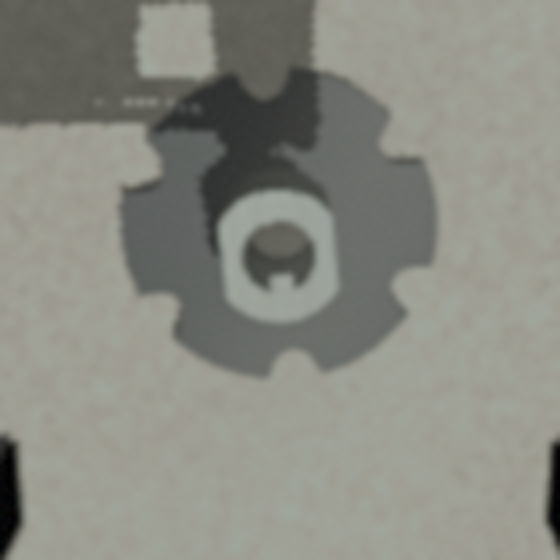

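The close wrist crop shows the hub at full-image (254,172), the tab at about (256,180) pointing down the image, and flats left and right. Now measuring centre and yaw.

```bash
cat > hub.py <<'E'
from h import *
def hub(c,seed,z,thr,r=25):
    G=cv2.GaussianBlur(c["image"],(3,3),0).max(2)
    f=6; u0,v0=seed[0]-r,seed[1]-r
    b=cv2.resize(G[v0:v0+2*r,u0:u0+2*r],None,fx=f,fy=f,interpolation=cv2.INTER_CUBIC)
    return b,f,u0,v0
E
python3 - <<'E'
from hub import *
c=camera("wrist"); b,f,u0,v0=hub(c,(255,173),.052,0)
for thr in (150,160,170):
    m=(b>thr).astype(np.uint8)
    n,l,s,ce=cv2.connectedComponentsWithStats(m)
    # component nearest centre with ring
    cn,h=cv2.findContours(m,cv2.RETR_CCOMP,cv2.CHAIN_APPROX_NONE)
    for k,p in enumerate(cn):
        if len(p)<60: continue
        p=p[:,0]; uv=(p+.5)/f-.5+[u0,v0]
        if cv2.contourArea(p.astype(np.int32))>200*200: continue
        P=onplane(c,uv,.052)[:,:2]; (cx,cy),(w,hh),a=cv2.minAreaRect((P*1000).astype(np.float32))
        x,y,rr=fitc(P)
        far=P[np.argsort(np.linalg.norm(P-P.mean(0),axis=1))]
        print(thr,h[0][k][3],len(p),"rect",np.round([cx,cy,w,hh,a],1),"circ",np.round([x,y,rr],4))
E
```

```text
150 -1 542 rect [496.3 201.2  36.5  43.4  70.3] circ [0.4963 0.2012 0.0208]
150 1 362 rect [495.7 201.4  28.1  26.2  72.3] circ [0.4957 0.2014 0.0134]
160 -1 518 rect [496.1 201.2  34.   41.2  70. ] circ [0.496  0.2012 0.0196]
160 0 432 rect [496.1 201.4  30.   29.6  62.8] circ [0.4963 0.2016 0.0148]
```

```bash
python3 - <<'E'
from hub import *
c=camera("wrist"); b,f,u0,v0=hub(c,(255,173),.052,0)
cv2.imwrite("pics/hub1.png",cv2.resize(b,(600,600)))
C=np.array([.496,.2012])
for thr in (130,140,150):
    m=(b>thr).astype(np.uint8)
    cn,h=cv2.findContours(m,cv2.RETR_CCOMP,cv2.CHAIN_APPROX_NONE)
    for k,p in enumerate(cn):
        p=p[:,0]; 
        if len(p)<100: continue
        P=onplane(c,(p+.5)/f-.5+[u0,v0],.052)[:,:2]-C
        if np.linalg.norm(P,axis=1).max()>.03: continue
        a0=np.radians(-23); ex=np.array([np.cos(a0),np.sin(a0)]); ey=np.array([-ex[1],ex[0]])
        q=np.c_[P@ex,P@ey]
        for s in(1,-1):
            k2=(abs(q[:,0])<.009)&(q[:,1]*s>.015)
            if k2.sum()>20:
                t=np.polyfit(q[k2,0],q[k2,1],1); print(thr,"flat",s,"yaw",round(-23+np.degrees(np.arctan(t[0])),1),"off",round(t[1],4))
        r=np.linalg.norm(P,axis=1); k3=(r<.0095)
        if k3.sum()>5: print(thr,"tab dir",np.degrees(np.arctan2(*P[k3].mean(0)[::-1])),k3.sum())
# notch angles via disc contour
G=cv2.GaussianBlur(c["image"],(3,3),0)
th=np.radians(np.arange(0,360,1)); w=[]
for r in (.056,):
    uv=proj(c,np.c_[C[0]-.0005+r*np.cos(th),C[1]+r*np.sin(th),0*th+.008])
    w=cv2.remap(G.max(2),uv[:,0].astype(np.float32)[None],uv[:,1].astype(np.float32)[None],1)[0]
    print(w[::6])
    F=(w.astype(float)*np.exp(-1j*6*th)).sum(); print("notch phase mod60",np.degrees(-np.angle(F))/6, np.abs(F))
E
```

```text
130 flat 1 yaw -18.8 off 0.0197
130 flat -1 yaw -22.6 off -0.019
130 tab dir -16.48829051014571 35
140 flat 1 yaw -19.1 off 0.019
140 flat -1 yaw -21.8 off -0.0184
140 tab dir -16.727055215627885 31
150 flat 1 yaw -19.1 off 0.0182
150 flat -1 yaw -20.8 off -0.0178
150 tab dir -16.61835217696998 22
[110 109 108 108 108 107 160 159 147 108 109 109 109 110 110 103 150 156
 140 110 109 108 106  85  60  66  96  96  77  50  51  57  64  53  83 111
 160 162 114  96  97  98  97  97  99 105 156 160 126 100 101 104 106 107
 109 117 158 158 146 109]
notch phase mod60 -19.46126068380889 4312.768220506707
```

View pics/hub1.png

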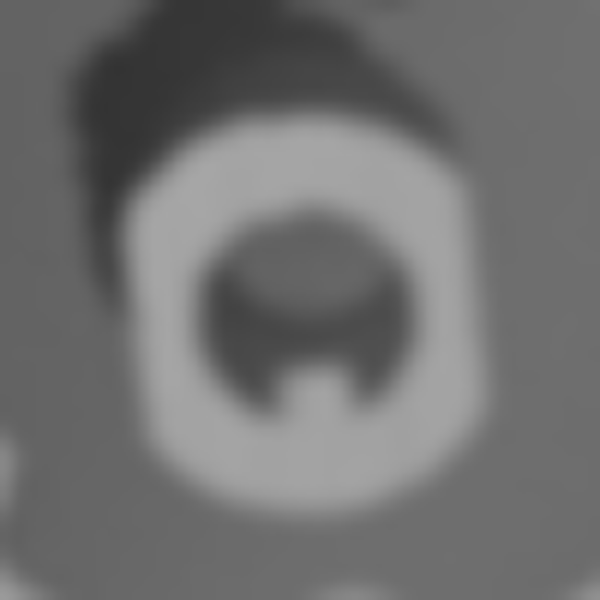

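Flats and notches agree on rotor yaw of about -0.345 rad, with the centre at (0.496, 0.201). Before grasping I look at the keyway so I can choose which of the two half-turn grasps suits joint 6.

```bash
python3 -m jog '[[-0.023,-0.038,-0.004,0,0,0,1],[-0.047,-0.077,-0.008,0,0,0,1],[-0.07,-0.115,-0.012,0,0,0,1],[-0.093,-0.153,-0.016,0,0,0,1],[-0.117,-0.191,-0.02,0,0,0,1],[-0.14,-0.23,-0.024,0,0,0,1],[-0.163,-0.268,-0.028,0,0,0,1],[-0.187,-0.306,-0.03,0,0,0,1],[-0.187,-0.306,-0.03,0,0,0,1],[-0.187,-0.306,-0.03,0,0,0,1],[-0.187,-0.306,-0.03,0,0,0,1]]'
python3 - <<'E'
from h import *
o=status.get_obs();print(o["ee_pos"],o["eef_rot"],o["qpos"])
c=camera("wrist"); 
p=proj(c,[[.532,-.1535,.112],[.532,-.1535,.062]]);print(p)
u,v=np.round(p[0]).astype(int)
crop(c,"w2.png",u,v,60,60,5)
i=cv2.resize(c["image"][v-30:v+30,u-30:u+30,::-1],None,fx=10,fy=10,interpolation=cv2.INTER_CUBIC)
cv2.imwrite("pics/w2c.png",np.clip(i*1.6,0,255).astype(np.uint8))
E
```

```text
time_s: 2.7
ee_pos: [0.5326, -0.152, 0.2298]
eef_rot: [3.142, -0.0, 2.698]
force: [0.8, -0.3, 0.8]
grip_width: 0.0942
[ 0.53262988 -0.15196057  0.22980883] [ 3.14156147e+00 -1.19913670e-04  2.69792462e+00] [-3.44069706e-01  2.70259467e-01  1.41981165e+00  4.32627879e-05
  1.45163776e+00 -1.47120314e+00]
[[254.89617197 178.29847986]
 [255.05830024 169.6046053 ]]
```

View pics/w2.png

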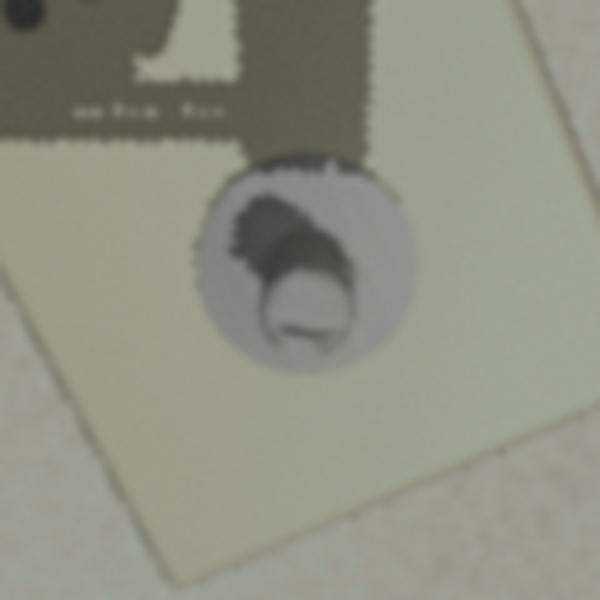

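View pics/w2c.png

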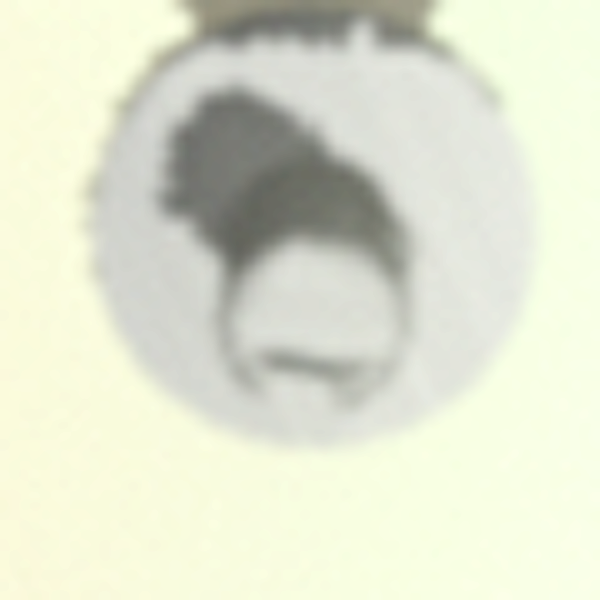

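The wrist crop shows the shaft end at about (256,178). The keyway appears as a bright gap at the lower edge, near crop (303,390) at 10×, with its dark back edge running from (265,355) to (360,375). Converting those to world coordinates.

```bash
python3 - <<'E'
from h import *
c=camera("wrist"); u,v=255,178
def px(x,y): return ((x+.5)/10-.5+u-30,(y+.5)/10-.5+v-30)
pts=dict(b1=(265,355),b2=(360,375),m1=(250,388),m2=(352,402),top=(310,235),left=(228,320),right=(405,325),gap=(303,392))
W={k:onplane(c,[px(*p)],.112)[0,:2] for k,p in pts.items()}
for k in W: print(k,np.round(W[k],4))
d=W["b2"]-W["b1"]; n=np.array([d[1],-d[0]]); print("back edge normal yaw",np.degrees(np.arctan2(n[1],n[0])))
ctr=(W["left"]+W["right"])/2; print("lr ctr",ctr,np.linalg.norm(W["left"]-W["right"]))
# edge profile fit: outer seat circle
g=cv2.GaussianBlur(c["image"],(3,3),0).astype(int); s=(g[:,:,0]-g[:,:,2])
C=np.array([.532,-.1535]); P=[]
for a in np.radians(np.arange(0,360,5)):
    r=np.arange(.022,.045,.0003); uv=proj(c,np.c_[C[0]+r*np.cos(a),C[1]+r*np.sin(a),0*r+.062]).astype(np.float32)
    w=cv2.remap(s.astype(np.float32),uv[:,0][None],uv[:,1][None],1)[0]; dd=np.convolve(w,[1,1,1,0,-1,-1,-1],"valid")
    i=dd.argmax(); P.append([C[0]+r[i+3]*np.cos(a),C[1]+r[i+3]*np.sin(a)])
P=np.array(P); print("seat",ringfit(P,.032,C,.003))
for z,zz in((.112,"end"),):
    print(proj(c,[[*(C),z]]))
    gg=g.max(2).astype(np.float32)
    a=np.radians(np.arange(-90,40,4)); 
    for r in (.007,.009,.0105):
        uv=proj(c,np.c_[C[0]+r*np.cos(a),C[1]+r*np.sin(a),0*a+z]).astype(np.float32)
        print(r,cv2.remap(gg,uv[:,0][None],uv[:,1][None],1)[0].astype(int))
E
```

```text
b1 [ 0.5356 -0.1604]
b2 [ 0.543  -0.1508]
m1 [ 0.5386 -0.164 ]
m2 [ 0.5458 -0.1532]
top [ 0.5241 -0.1487]
left [ 0.5295 -0.1626]
right [ 0.5396 -0.1429]
gap [ 0.542  -0.1582]
back edge normal yaw -37.727470060278094
lr ctr [ 0.53452861 -0.15276984] 0.02215623418249409
seat (np.float64(0.5341211503070815), np.float64(-0.15303321825006114), np.float64(0.031857490186087405), np.int64(72))
[[254.80629791 178.27236668]]
0.007 [134 134 133 132 130 127 124 120 117 113 113 112 112 112 112 112 112 113
 113 114 116 117 120 123 126 129 132 135 138 138 139 139 139]
0.009 [123 125 126 126 124 122 120 118 117 118 119 120 121 121 121 120 120 118
 116 112 109 108 108 109 111 114 120 126 130 133 137 139 139]
0.0105 [119 120 121 121 120 119 119 120 121 124 127 131 133 134 134 133 133 132
 130 126 121 117 113 112 112 115 119 122 126 130 133 135 137]
```

```bash
python3 -m jog '[[0.023,0.038,0,0,0,-0.01,1],[0.046,0.076,0,0,0,-0.02,1],[0.069,0.114,0.01,0,0,-0.03,1],[0.092,0.152,0.02,0,0,-0.04,1],[0.115,0.19,0.04,0,0,-0.05,1],[0.138,0.227,0.06,0,0,-0.062,1],[0.161,0.265,0.08,0,0,-0.062,1],[0.185,0.303,0.1,0,0,-0.062,1],[0.185,0.303,0.11,0,0,-0.062,1],[0.185,0.303,0.11,0,0,-0.062,1],[0.185,0.303,0.11,0,0,-0.062,1]]'
python3 - <<'E'
from hub import *
o=status.get_obs();print(o["ee_pos"],o["eef_rot"],o["qpos"])
c=camera("wrist"); cv2.imwrite("pics/w3.png",c["image"][:,:,::-1])
u,v=np.round(proj(c,[[.496,.2012,.052]])[0]).astype(int); print(u,v)
b,f,u0,v0=hub(c,(u,v),.052,0,45)
C=np.array([.496,.2012])
for thr in (130,145,160):
    m=(b>thr).astype(np.uint8)
    cn,h=cv2.findContours(m,cv2.RETR_CCOMP,cv2.CHAIN_APPROX_NONE)
    for k,p in enumerate(cn):
        p=p[:,0]
        if len(p)<100: continue
        P=onplane(c,(p+.5)/f-.5+[u0,v0],.052)[:,:2]-C
        if np.linalg.norm(P,axis=1).max()>.032: continue
        a0=np.radians(-20); ex=np.array([np.cos(a0),np.sin(a0)]); ey=np.array([-ex[1],ex[0]])
        q=np.c_[P@ex,P@ey]; print(thr,"x ext",q[:,0].min(),q[:,0].max())
        for s in(1,-1):
            k2=(abs(q[:,0])<.009)&(q[:,1]*s>.015)
            if k2.sum()>20:
                t=np.polyfit(q[k2,0],q[k2,1],1); print(thr,"flat",s,"yaw",round(-20+np.degrees(np.arctan(t[0])),1),"off",round(t[1],4))
        r=np.linalg.norm(P,axis=1); k3=(r<.009)
        if k3.sum()>5: print(thr,"tab dir",np.degrees(np.arctan2(*P[k3].mean(0)[::-1])),k3.sum())
E
```

```text
time_s: 3.9
ee_pos: [0.4957, 0.2009, 0.1206]
eef_rot: [3.141, 0.001, 2.796]
force: [0.4, -0.8, 0.1]
grip_width: 0.0943
[0.49565068 0.20090152 0.12055085] [3.14140140e+00 7.41278651e-04 2.79597963e+00] [ 3.16778967e-01  3.11503027e-01  1.62468676e+00 -3.26729726e-04
  1.20470075e+00 -9.08287550e-01]
257 190
130 x ext -0.0179587810654292 0.023493986244811013
130 flat 1 yaw -18.9 off 0.0195
130 flat -1 yaw -21.6 off -0.0191
130 x ext -0.012502460009870734 0.01167542315370872
130 tab dir -18.562132034023012 44
145 x ext -0.01741201975369658 0.022515765913737957
145 flat 1 yaw -19.1 off 0.0186
145 flat -1 yaw -20.7 off -0.0184
145 tab dir -19.152231000965266 37
160 x ext -0.01632447179232596 0.02114753691171904
160 flat 1 yaw -17.1 off 0.0173
160 flat -1 yaw -19.6 off -0.0174
160 tab dir -16.335042116241517 16
```

View pics/w3.png

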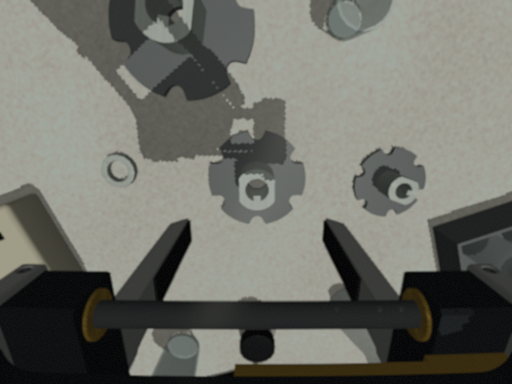

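Hub at pixel (257,190), centred between the open fingers, with the flats parallel to the jaws. Descending and gripping.

```bash
python3 -m jog '[[0,0,0.025,0,0,0,1],[0,0,0.05,0,0,0,1],[0,0,0.075,0,0,0,1],[0,0,0.09,0,0,0,1],[0,0,0.1,0,0,0,1],[0,0,0.1,0,0,0,1],[0,0,0.1,0,0,0,-0.4],[0,0,0.1,0,0,0,-0.4],[0,0,0.1,0,0,0,-0.4],[0,0,0.1,0,0,0,-0.4],[0,0,0.1,0,0,0,-0.4],[0,0,0.1,0,0,0,-0.4],[0,0,0.1,0,0,0,-0.4],[0,0,0.1,0,0,0,-0.4]]' 35
```

```text
time_s: 5.35
ee_pos: [0.4961, 0.2006, 0.0208]
eef_rot: [3.141, 0.001, 2.795]
force: [0.1, -0.0, 0.3]
grip_width: 0.0331
```

```bash
python3 - <<'E'
from h import *
o=status.get_obs();print(o["ee_pos"],o["eef_rot"],o["grip_width"])
c=camera("wrist"); cv2.imwrite("pics/w4.png",c["image"][:,:,::-1])
c=camera("scene"); crop(c,"s4.png",277,165,50,40,8)
print(status.get_obs()["grip_width"])
E
```

```text
[0.49611259 0.2006318  0.02084245] [3.14096790e+00 1.21835643e-03 2.79512874e+00] 0.03314503146245263
0.02890432106916702
```

View pics/w4.png

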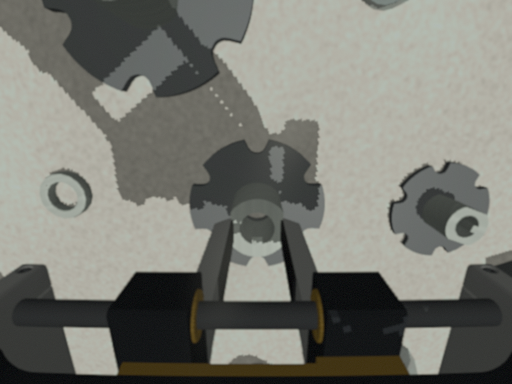

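View pics/s4.png

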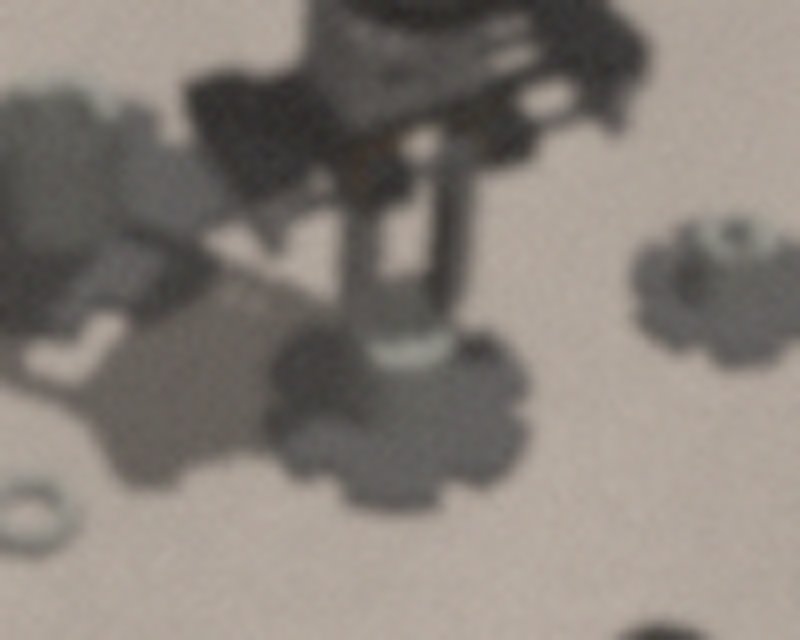

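The wrist view shows the fingers on either side of the hub at (257,225), yet the width reads under 38 mm. I'll hold a few rows and look again.

```bash
python3 -m jog '[[0,0,0,0,0,0,-0.4],[0,0,0,0,0,0,-0.4],[0,0,0,0,0,0,-0.4]]' 35
python3 - <<'E'
from h import *
c=camera("wrist"); crop(c,"w5.png",256,230,80,70,5)
E
```

```text
time_s: 5.75
ee_pos: [0.4961, 0.2006, 0.0209]
eef_rot: [3.141, 0.001, 2.795]
force: [0.0, 0.1, -0.3]
grip_width: 0.0281
```

View pics/w5.png

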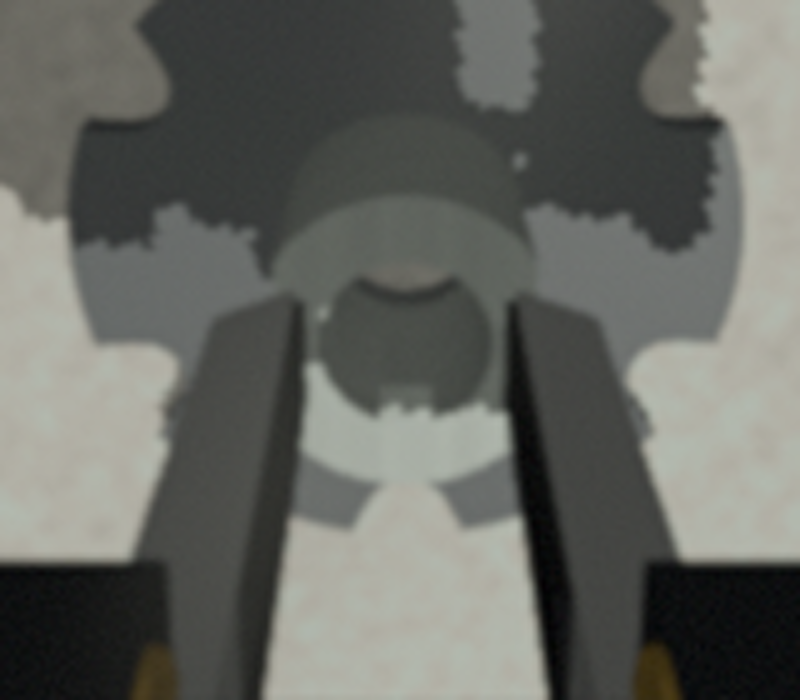

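```bash
python3 - <<'E'
from h import *
o=status.get_obs(); c=camera("wrist"); y=o["eef_rot"][2]; T=np.array([np.sin(y),-np.cos(y),0]);X=np.array([np.cos(y),np.sin(y),0])
print(o["grip_width"])
for w in(.028,.038):
  for z in (.0,.03):
    for s in(-1,1):
      for x in (.008,-.008):
        p=proj(c,[o["ee_pos"]+[0,0,z]+s*w/2*T+x*X])[0]; print(w,z,s,x,np.round((p-[176,160])*5))
E
```

```text
0.028012053973196137
0.028 0.0 -1 0.008 [316. 220.]
0.028 0.0 -1 -0.008 [318. 309.]
0.028 0.0 1 0.008 [485. 220.]
0.028 0.0 1 -0.008 [484. 309.]
0.028 0.03 -1 0.008 [304. 290.]
0.028 0.03 -1 -0.008 [307. 390.]
0.028 0.03 1 0.008 [498. 290.]
0.028 0.03 1 -0.008 [495. 390.]
0.038 0.0 -1 0.008 [286. 220.]
0.038 0.0 -1 -0.008 [289. 309.]
0.038 0.0 1 0.008 [515. 220.]
0.038 0.0 1 -0.008 [513. 309.]
0.038 0.03 -1 0.008 [270. 290.]
0.038 0.03 -1 -0.008 [273. 390.]
0.038 0.03 1 0.008 [532. 290.]
0.038 0.03 1 -0.008 [529. 390.]
```

```bash
python3 -m jog '[[0,0,-0.003,0,0,0,-0.4],[0,0,-0.006,0,0,0,-0.4],[0,0,-0.009,0,0,0,-0.4],[0,0,-0.012,0,0,0,-0.4],[0,0,-0.012,0,0,0,-0.4],[0,0,-0.012,0,0,0,-0.4]]' 35
python3 - <<'E'
from h import *
o=status.get_obs(); print(o["force"],o["moment"],o["ee_pos"])
c=camera("wrist"); crop(c,"w6.png",256,230,80,70,5)
c=camera("scene"); crop(c,"s6.png",277,165,50,40,8)
E
```

```text
time_s: 6.45
ee_pos: [0.4961, 0.2006, 0.0329]
eef_rot: [3.141, 0.001, 2.795]
force: [0.5, 0.6, -1.0]
grip_width: 0.028
[ 0.47660543  0.58166212 -0.96120758] [-0.02010835 -0.00370681  0.03171284] [0.49608714 0.20061598 0.03290039]
```

View pics/w6.png

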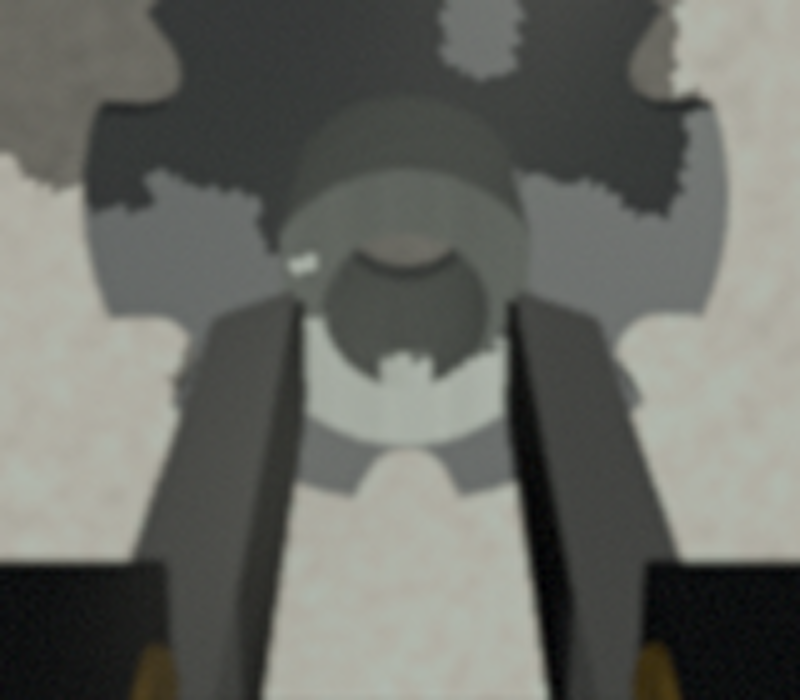

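View pics/s6.png

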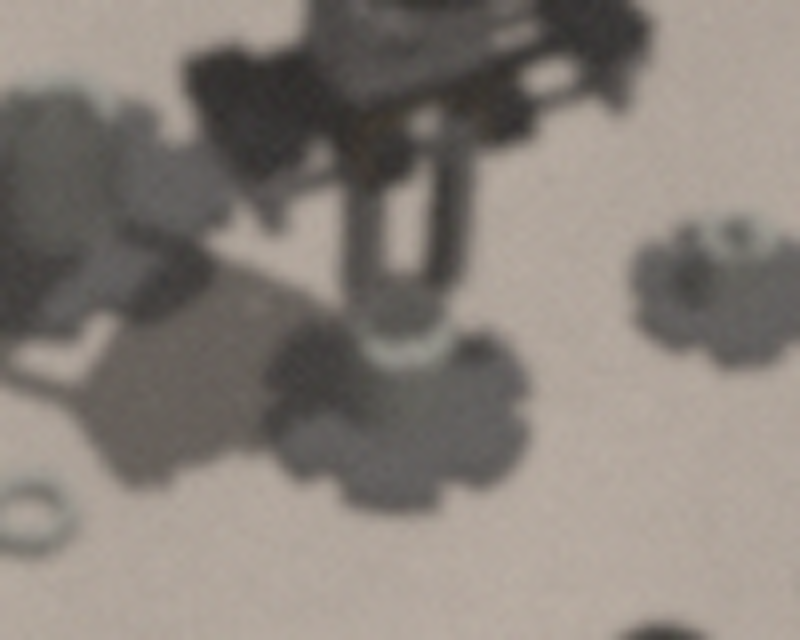

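The rotor stayed on the bench, so that was no grasp. In both views the visible finger ends sit at or above the hub top, though the TCP was reported at z=0.021. I'll check the fingertip position with the fixed cameras.

```bash
python3 - <<'E'
from h import *
o=status.get_obs(); y=o["eef_rot"][2]; T=np.array([np.sin(y),-np.cos(y),0])
print(o["ee_pos"],o["qpos"])
for n,f in(("scene",8),("top",8)):
    c=camera(n); u,v=np.round(proj(c,[o["ee_pos"]+[0,0,.03]])[0]).astype(int)
    i=cv2.resize(c["image"][v-35:v+35,u-45:u+45,::-1],None,fx=f,fy=f,interpolation=cv2.INTER_CUBIC)
    i=np.clip(i*1.5,0,255).astype(np.uint8).copy()
    for z,col in((0,(0,0,255)),(.03,(0,255,0))):
        for s in(-1,1):
            p=(proj(c,[o["ee_pos"]+[0,0,z]+s*o["grip_width"]/2*T])[0]-[u-45,v-35]+.5)*f
            cv2.circle(i,tuple(int(a) for a in p),4,col,-1)
    cv2.imwrite(f"pics/tip_{n}.png",i)
E
```

```text
[0.49600655 0.20058447 0.03271962] [ 3.15984862e-01  4.21681788e-01  1.70026927e+00 -3.13260171e-04
  1.01852368e+00 -9.08170859e-01]
```

View pics/tip_scene.png

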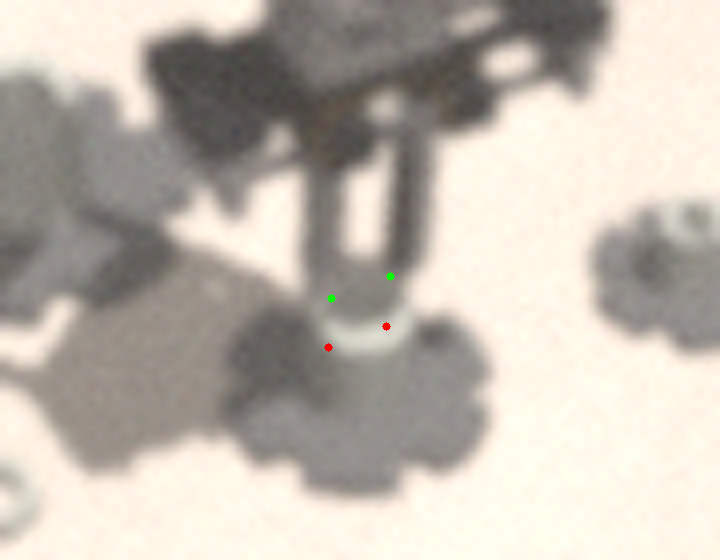

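View pics/tip_top.png

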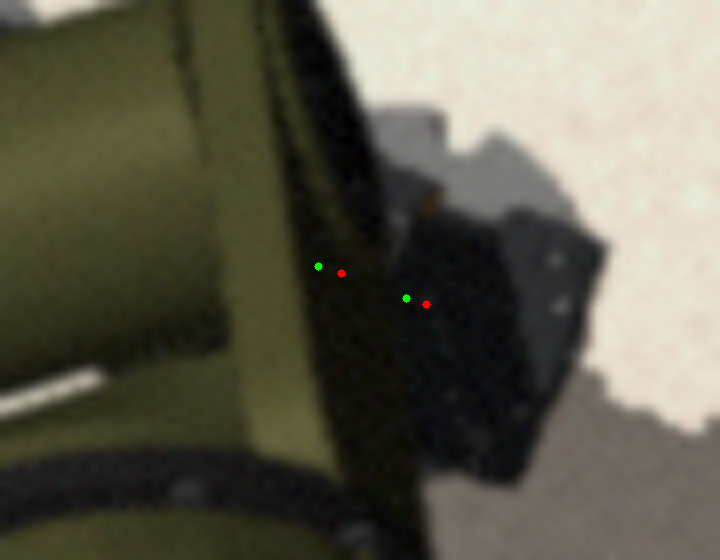

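In the wrist view (crop corners (300,300) and (510,300)) and the scene view (near the green marks), the fingertips end about 34 mm short of the reported TCP. They do so in the open view too. So the fingertips are really about 34 mm above `ee_pos`, and my first closing shut on air over the hub. I'll open and descend in small steps, watching force.

```bash
python3 -m jog '[[0,0,-0.005,0,0,0,1],[0,0,-0.005,0,0,0,1],[0,0,-0.005,0,0,0,1],[0,0,-0.005,0,0,0,1],[0,0,-0.005,0,0,0,1],[0,0,-0.005,0,0,0,1]]' 35 && python3 -m jog '[[0,0,0.01,0,0,0,1],[0,0,0.02,0,0,0,1],[0,0,0.025,0,0,0,1],[0,0,0.03,0,0,0,1],[0,0,0.03,0,0,0,1]]'
python3 - <<'E'
from h import *
c=camera("wrist"); crop(c,"w7.png",256,230,110,90,4)
c=camera("scene"); crop(c,"s7.png",277,165,50,40,8)
E
```

```text
time_s: 7.25
ee_pos: [0.496, 0.2006, 0.0377]
eef_rot: [3.141, 0.001, 2.795]
force: [0.3, -0.8, -0.3]
grip_width: 0.0729
time_s: 7.75
ee_pos: [0.4956, 0.2005, 0.0068]
eef_rot: [-3.141, -0.0, 2.795]
force: [0.9, -0.0, 0.2]
grip_width: 0.0941
```

View pics/w7.png

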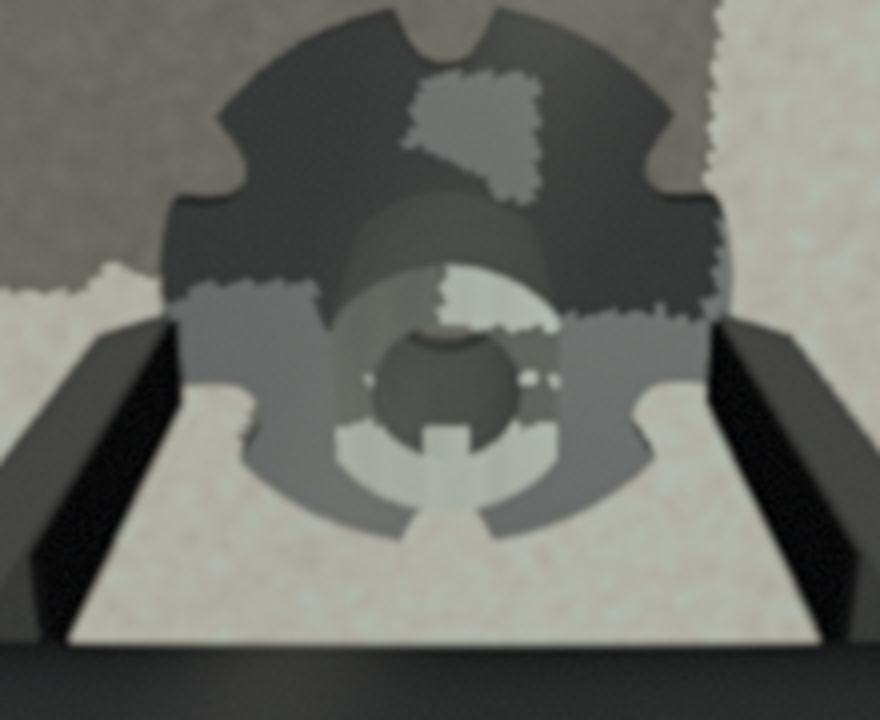

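View pics/s7.png

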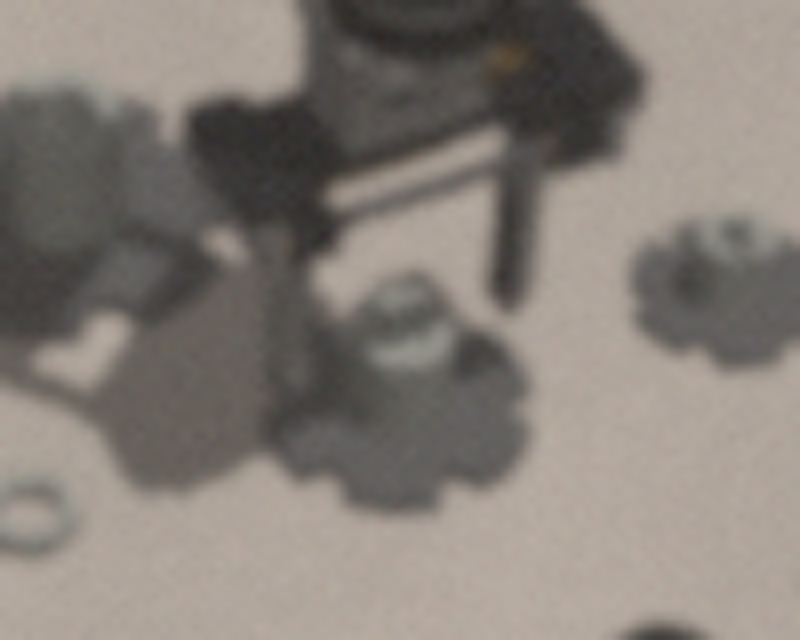

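The scene crop shows the right fingertip at about (508,310) and the left near (290,390). Triangulating their height against the vertical tool axis.

```bash
python3 - <<'E'
from h import *
o=status.get_obs(); y=o["eef_rot"][2]; T=np.array([np.sin(y),-np.cos(y),0]); X=np.array([np.cos(y),np.sin(y),0])
c=camera("scene")
for s,p in((1,(508,310)),(-1,(292,392))):
    for s2 in(1,-1):
        uv=((p[0]+.5)/8-.5+227,(p[1]+.5)/8-.5+125)
        base=o["ee_pos"]+s2*(.047+.006)*T
        zz=np.arange(-.02,.08,.001); pr=proj(c,[base+[0,0,z] for z in zz]); d=np.hypot(*(pr-uv).T); i=d.argmin()
        print("pic",s,"side",s2,"dz",zz[i],"miss px",d[i])
w=camera("wrist")
for s,p in((-1,(175,318)),(1,(715,318)),(-1,(183,405)),(1,(712,405))):
    uv=np.array([(p[0]+.5)/4-.5+146,(p[1]+.5)/4-.5+140])
    for h in (0,.03,.035,.04,.045):
        q=onplane(w,[uv],o["ee_pos"][2]+h)[0]-o["ee_pos"]; print(s,p,h,"x",round(q@X,4),"y",round(q@T,4))
E
```

```text
pic 1 side 1 dz 0.02700000000000004 miss px 0.3812232562638547
pic 1 side -1 dz 0.07900000000000008 miss px 27.265939475226883
pic -1 side 1 dz -0.02 miss px 25.686125593968665
pic -1 side -1 dz 0.02500000000000004 miss px 0.5706010868351404
-1 (175, 318) 0 x -0.0057 y -0.0564
-1 (175, 318) 0.03 x 0.007 y -0.0485
-1 (175, 318) 0.035 x 0.0091 y -0.0472
-1 (175, 318) 0.04 x 0.0112 y -0.0459
-1 (175, 318) 0.045 x 0.0133 y -0.0446
1 (715, 318) 0 x -0.0058 y 0.0578
1 (715, 318) 0.03 x 0.0069 y 0.0497
1 (715, 318) 0.035 x 0.009 y 0.0483
1 (715, 318) 0.04 x 0.0111 y 0.047
1 (715, 318) 0.045 x 0.0132 y 0.0456
-1 (183, 405) 0 x -0.0261 y -0.0561
-1 (183, 405) 0.03 x -0.0106 y -0.0483
-1 (183, 405) 0.035 x -0.008 y -0.047
-1 (183, 405) 0.04 x -0.0054 y -0.0457
-1 (183, 405) 0.045 x -0.0028 y -0.0444
1 (712, 405) 0 x -0.0262 y 0.0586
1 (712, 405) 0.03 x -0.0107 y 0.0504
1 (712, 405) 0.035 x -0.0081 y 0.0491
1 (712, 405) 0.04 x -0.0055 y 0.0477
1 (712, 405) 0.045 x -0.0029 y 0.0463
```

Wrist corners give a tip offset of 33–34 mm (pad ±8 mm wide, 94 mm apart, which matches the gripper's stated sizes); the scene gives about 26 mm, blurred. Tips are now near z = 0.035–0.040, so going 16 mm lower still clears the disc (0.008) under either value.

```bash
python3 -m jog '[[0,0,0.004,0,0,0,1],[0,0,0.008,0,0,0,1],[0,0,0.012,0,0,0,1],[0,0,0.016,0,0,0,1],[0,0,0.016,0,0,0,1]]' && python3 -m jog '[[0,0,0,0,0,0,-0.4],[0,0,0,0,0,0,-0.4],[0,0,0,0,0,0,-0.4],[0,0,0,0,0,0,-0.4],[0,0,0,0,0,0,-0.4],[0,0,0,0,0,0,-0.4],[0,0,0,0,0,0,-0.4],[0,0,0,0,0,0,-0.4],[0,0,0,0,0,0,-0.4],[0,0,0,0,0,0,-0.4]]' 35
```

```text
time_s: 8.45
ee_pos: [0.4959, 0.2005, -0.0088]
eef_rot: [3.142, 0.001, 2.795]
force: [0.1, -0.3, -0.2]
grip_width: 0.0941
time_s: 9.45
ee_pos: [0.4959, 0.2005, -0.0088]
eef_rot: [3.142, 0.001, 2.795]
force: [1.2, -0.1, 0.6]
grip_width: 0.0375
```

Width 37.5 mm: the hub is held by the flats. Lift a little and check.

```bash
python3 -m jog '[[0,0,-0.005,0,0,0,-0.4],[0,0,-0.015,0,0,0,-0.4],[0,0,-0.03,0,0,0,-0.4],[0,0,-0.05,0,0,0,-0.4],[0,0,-0.05,0,0,0,-0.4],[0,0,-0.05,0,0,0,-0.4]]'
python3 - <<'E'
from h import *
o=status.get_obs(); print(o["force"],o["moment"],o["ee_pos"],o["grip_width"])
c=camera("wrist"); crop(c,"w8.png",256,230,110,90,4)
c=camera("scene"); crop(c,"s8.png",277,165,50,40,8)
E
```

```text
time_s: 10.05
ee_pos: [0.4959, 0.2006, 0.0414]
eef_rot: [3.141, 0.001, 2.795]
force: [0.2, 0.4, -2.5]
grip_width: 0.0375
[ 0.17355335  0.3516541  -2.49188956] [0.02831527 0.04464418 0.04347115] [0.49590495 0.20057219 0.04137567] 0.03751790981655628
```

View pics/w8.png

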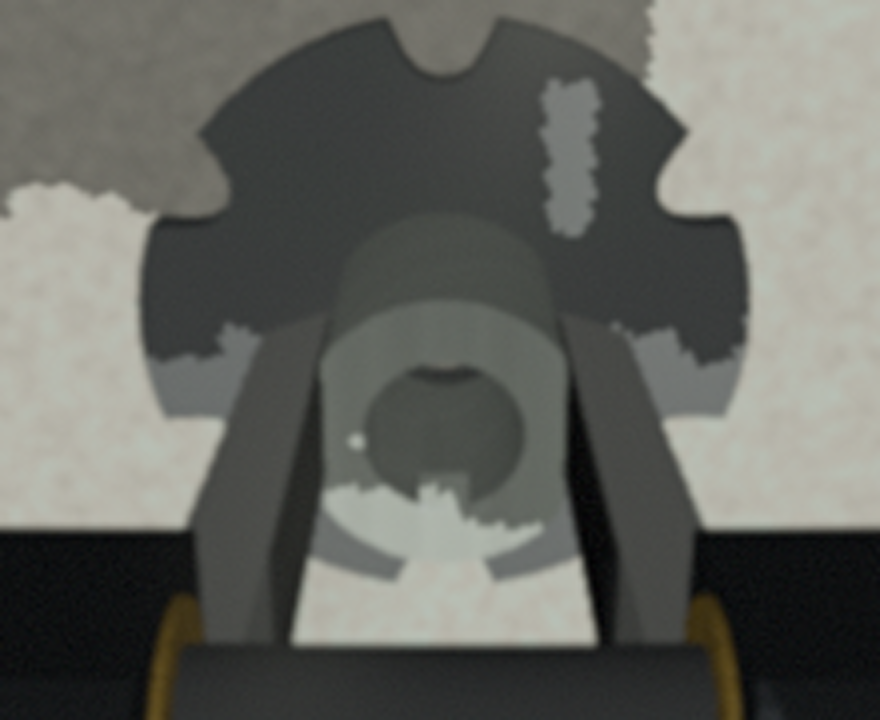

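View pics/s8.png

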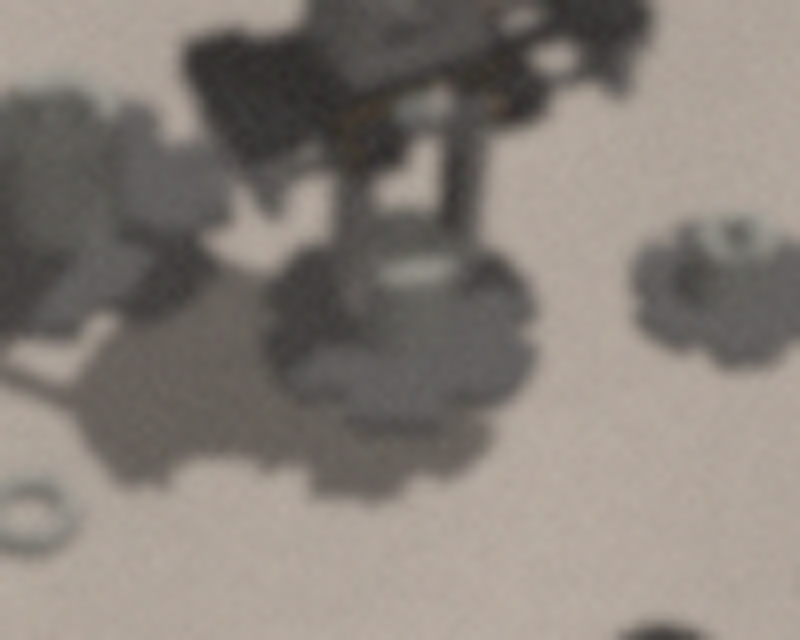

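The rotor is held and lifted flat (−2.5 N). The wrist crop shows the bore centred near (444,437) and the tab at (443,490). Now locating the rotor axis in the tool frame.

```bash
python3 - <<'E'
from h import *
o=status.get_obs(); y=o["eef_rot"][2]; T=np.array([np.sin(y),-np.cos(y),0]); X=np.array([np.cos(y),np.sin(y),0])
w=camera("wrist"); z=o["ee_pos"][2]+.0088+.052
def W(p,zz=z): 
    uv=np.array([(p[0]+.5)/4-.5+146,(p[1]+.5)/4-.5+140]); q=onplane(w,[uv],zz)[0]-o["ee_pos"]; return np.round([q@X*1000,q@T*1000],1)
for k,p in dict(boreL=(364,437),boreR=(525,435),boreT=(444,366),boreUL=(390,383),boreUR=(498,383),boreLL=(385,487),boreLR=(505,485),hubT=(444,300),hubB=(444,562),tabL=(420,480),tabR=(469,480)).items(): print(k,W(p))
P=np.array([W(p) for p in((364,437),(525,435),(444,366),(390,383),(498,383),(385,487),(505,485))]); print(fitc(P))
print("disc notches",[W(p,o["ee_pos"][2]+.0168) for p in((443,78),(230,185),(660,185))])
E
```

```text
boreL [ -0.1 -12.2]
boreR [ 0.3 13. ]
boreT [12.1  0.3]
boreUL [ 9.2 -8. ]
boreUR [9.2 8.7]
boreLL [-9. -9.]
boreLR [-8.6 10. ]
hubT [22.9  0.3]
hubB [-22.9   0.4]
tabL [-7.7 -3.5]
tabR [-7.7  4.3]
(np.float64(-0.42895312429239596), np.float64(0.3717644203376551), np.float64(12.653526657317174))
disc notches [array([48.6,  0.2]), array([ 28.4, -39.7]), array([28.4, 40.9])]
```

The rotor axis sits within 0.5 mm of the tool axis. Carrying it above the shaft, turning the tab to about -0.60 rad on the way.

```bash
python3 -m jog '[[0,0,-0.03,0,0,0,-0.4],[-0.008,-0.016,-0.06,0,0,0,-0.4],[-0.023,-0.048,-0.085,0,0,0.02,-0.4],[-0.042,-0.086,-0.099,0,0,0.04,-0.4],[-0.062,-0.127,-0.099,0,0,0.06,-0.4],[-0.082,-0.168,-0.099,0,0,0.08,-0.4],[-0.102,-0.209,-0.099,0,0,0.1,-0.4],[-0.122,-0.25,-0.099,0,0,0.12,-0.4],[-0.138,-0.283,-0.099,0,0,0.14,-0.4],[-0.15,-0.308,-0.099,0,0,0.162,-0.4],[-0.156,-0.32,-0.099,0,0,0.162,-0.4],[-0.156,-0.32,-0.099,0,0,0.162,-0.4],[-0.156,-0.32,-0.099,0,0,0.162,-0.4]]'
python3 - <<'E'
from h import *
o=status.get_obs(); print(o["force"],o["moment"],o["ee_pos"],o["qpos"])
c=camera("wrist"); crop(c,"w9.png",256,230,110,90,4)
c=camera("scene"); crop(c,"s9.png",205,215,45,40,8)
c=camera("top"); crop(c,"t9.png",310,195,45,40,8)
E
```

```text
time_s: 11.5
ee_pos: [0.5334, -0.1525, 0.1391]
eef_rot: [-3.141, -0.001, 2.542]
force: [0.5, 0.3, -1.9]
grip_width: 0.0378
[ 0.48661095  0.3352527  -1.86678686] [0.01354729 0.0291013  0.01500525] [ 0.53335407 -0.15254649  0.13910033] [-3.44319955e-01  3.37664749e-01  1.54445335e+00 -5.33383566e-04
  1.26094023e+00 -1.31501725e+00]
```

View pics/w9.png

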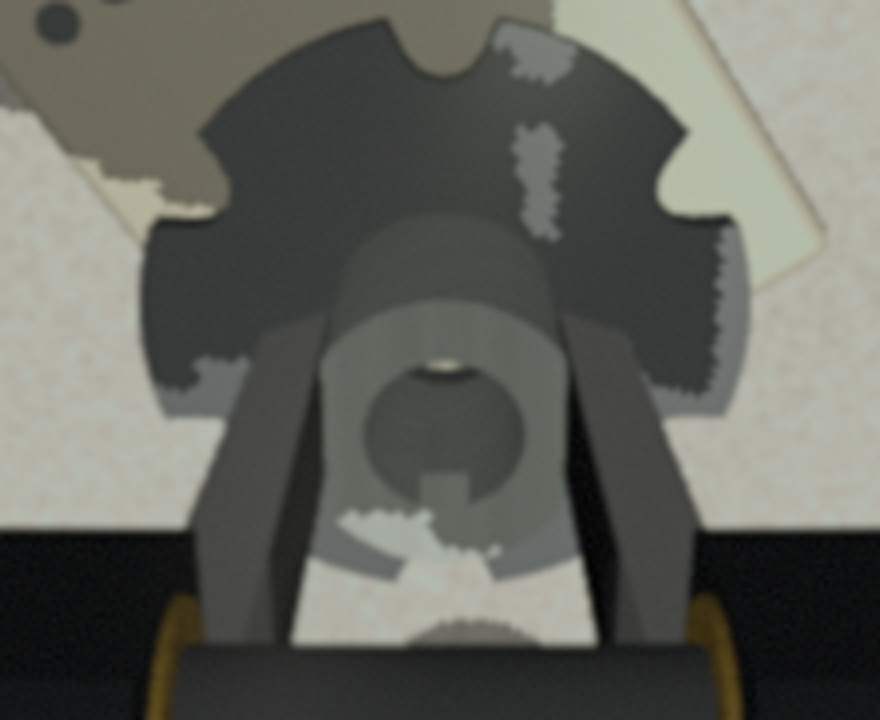

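View pics/s9.png

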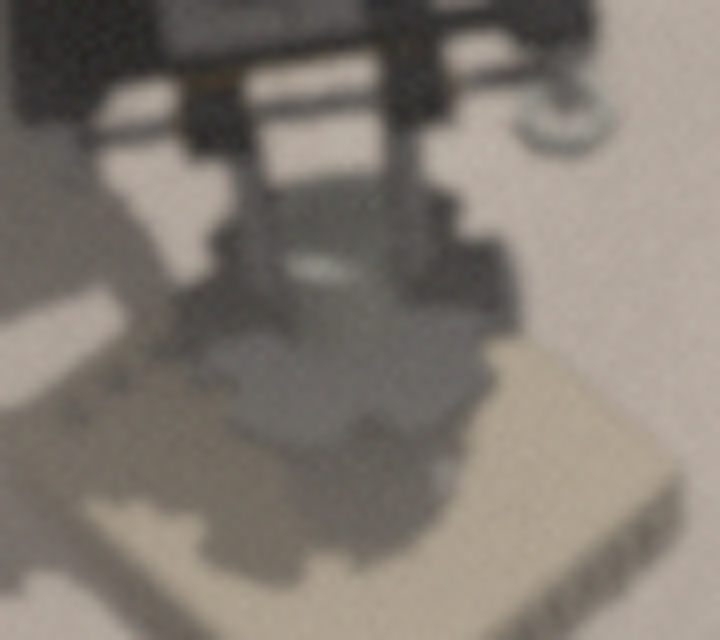

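The rotor hangs flat over the drive, underside at z≈0.148 (shaft end 0.112). Lowering to just above the shaft end with a 1 mm correction, then feeling down in small steps.

```bash
python3 -m jog '[[-0.001,0,0.01,0,0,0,-0.4],[-0.001,0,0.02,0,0,0,-0.4],[-0.001,-0.001,0.028,0,0,0,-0.4],[-0.001,-0.001,0.033,0,0,0,-0.4],[-0.001,-0.001,0.033,0,0,0,-0.4]]' && python3 -m jog '[[0,0,0.001,0,0,0,-0.4],[0,0,0.002,0,0,0,-0.4],[0,0,0.003,0,0,0,-0.4],[0,0,0.004,0,0,0,-0.4]]'&& python3 -m jog '[[0,0,0.001,0,0,0,-0.4],[0,0,0.002,0,0,0,-0.4]]'
```

```text
time_s: 12.15
ee_pos: [0.5334, -0.1536, 0.1056]
eef_rot: [-3.14, -0.002, 2.542]
force: [1.4, 0.8, -2.6]
grip_width: 0.0378
time_s: 12.55
ee_pos: [0.5334, -0.1536, 0.1017]
eef_rot: [-3.14, -0.002, 2.542]
force: [0.2, -0.1, -1.8]
grip_width: 0.0377
time_s: 12.75
ee_pos: [0.5335, -0.1536, 0.0997]
eef_rot: [-3.141, -0.001, 2.542]
force: [0.2, 0.4, -1.7]
grip_width: 0.0379
```

Underside is 3.5 mm below the shaft end with no contact force, so the bore is on the shaft. Continuing down, keeping short of the tab landing (ee z ≈ 0.069).

```bash
python3 -m jog '[[0,0,0.002,0,0,0,-0.4],[0,0,0.004,0,0,0,-0.4],[0,0,0.006,0,0,0,-0.4],[0,0,0.008,0,0,0,-0.4]]' && python3 -m jog '[[0,0,0.002,0,0,0,-0.4],[0,0,0.004,0,0,0,-0.4],[0,0,0.006,0,0,0,-0.4],[0,0,0.008,0,0,0,-0.4]]'&& python3 -m jog '[[0,0,0.002,0,0,0,-0.4],[0,0,0.004,0,0,0,-0.4],[0,0,0.006,0,0,0,-0.4],[0,0,0.008,0,0,0,-0.4]]'
```

```text
time_s: 13.15
ee_pos: [0.5335, -0.1536, 0.0915]
eef_rot: [-3.141, -0.001, 2.542]
force: [0.6, 0.2, -1.7]
grip_width: 0.0379
time_s: 13.55
ee_pos: [0.5335, -0.1537, 0.0834]
eef_rot: [-3.141, -0.001, 2.542]
force: [1.1, 0.3, -1.3]
grip_width: 0.0377
time_s: 13.95
ee_pos: [0.5335, -0.1537, 0.0752]
eef_rot: [-3.141, -0.001, 2.542]
force: [0.0, -0.0, -1.3]
grip_width: 0.0377
```

```bash
python3 -m jog '[[0,0,0.001,0,0,0,-0.4],[0,0,0.002,0,0,0,-0.4],[0,0,0.003,0,0,0,-0.4],[0,0,0.004,0,0,0,-0.4]]' && python3 -m jog '[[0,0,0.0005,0,0,0,-0.4],[0,0,0.001,0,0,0,-0.4],[0,0,0.0015,0,0,0,-0.4],[0,0,0.0015,0,0,0,-0.4]]' && python3 -m jog '[[0,0,0.0005,0,0,0,-0.4],[0,0,0.001,0,0,0,-0.4],[0,0,0.001,0,0,0,-0.4]]'
```

```text
time_s: 14.35
ee_pos: [0.5335, -0.1537, 0.0711]
eef_rot: [-3.141, -0.001, 2.542]
force: [0.6, -0.2, -1.8]
grip_width: 0.038
time_s: 14.75
ee_pos: [0.5335, -0.1537, 0.0696]
eef_rot: [-3.141, -0.001, 2.542]
force: [1.2, -0.4, -3.1]
grip_width: 0.0379
time_s: 15.05
ee_pos: [0.5335, -0.1536, 0.0685]
eef_rot: [-3.141, -0.001, 2.542]
force: [1.2, 0.7, -2.9]
grip_width: 0.0378
```

```bash
python3 -m jog '[[0,0,0.0005,0,0,0,-0.4],[0,0,0.001,0,0,0,-0.4],[0,0,0.001,0,0,0,-0.4]]' && python3 -m jog '[[0,0,0.0005,0,0,0,-0.4],[0,0,0.001,0,0,0,-0.4],[0,0,0.001,0,0,0,-0.4]]'
```

```text
time_s: 15.35
ee_pos: [0.5335, -0.1536, 0.0675]
eef_rot: [-3.141, -0.001, 2.542]
force: [1.3, 0.8, -1.4]
grip_width: 0.0379
time_s: 15.65
ee_pos: [0.5335, -0.1535, 0.0664]
eef_rot: [-3.141, -0.001, 2.542]
force: [1.2, 0.8, -1.8]
grip_width: 0.0376
```

Underside now at about seat+13 mm, below the 16 mm where the tab would have landed, with no upward force. The tab went straight into the keyway. Checking moments, then going on to the balls.

```bash
python3 - <<'E'
from h import *
o=status.get_obs(); print(o["force"],o["moment"],o["ee_pos"])
E
python3 -m jog '[[0,0,0.001,0,0,0,-0.4],[0,0,0.002,0,0,0,-0.4],[0,0,0.002,0,0,0,-0.4]]' && python3 -m jog '[[0,0,0.001,0,0,0,-0.4],[0,0,0.001,0,0,0,-0.4]]' && python3 -m jog '[[0,0,0.001,0,0,0,-0.4],[0,0,0.001,0,0,0,-0.4]]'
python3 - <<'E'
from h import *
o=status.get_obs(); print(o["force"],o["moment"],o["ee_pos"])
E
```

```text
[ 1.2207109   0.76068919 -1.83277259] [ 0.09570153 -0.2366113   0.03491656] [ 0.53352004 -0.15354348  0.06638309]
time_s: 15.95
ee_pos: [0.5335, -0.1535, 0.0642]
eef_rot: [-3.141, -0.001, 2.542]
force: [1.6, 1.5, -3.7]
grip_width: 0.0376
time_s: 16.15
ee_pos: [0.5335, -0.1535, 0.0632]
eef_rot: [-3.141, -0.001, 2.542]
force: [1.8, 0.9, -2.4]
grip_width: 0.0376
time_s: 16.35
ee_pos: [0.5336, -0.1535, 0.0621]
eef_rot: [-3.141, -0.001, 2.542]
force: [1.1, 0.6, -0.9]
grip_width: 0.0379
[ 1.08289876  0.64886976 -0.87561365] [ 0.23061316 -0.29757735  0.029919  ] [ 0.53359754 -0.15348959  0.0621238 ]
```

```bash
python3 -m jog '[[0,0,0.001,0,0,0,-0.4],[0,0,0.001,0,0,0,-0.4]]' && python3 -m jog '[[0,0,0.001,0,0,0,-0.4],[0,0,0.001,0,0,0,-0.4]]'&& python3 -m jog '[[0,0,0.001,0,0,0,-0.4],[0,0,0.001,0,0,0,-0.4]]'
```

```text
time_s: 16.55
ee_pos: [0.5337, -0.1536, 0.0611]
eef_rot: [-3.141, -0.001, 2.542]
force: [1.7, 0.8, -0.3]
grip_width: 0.0375
time_s: 16.75
ee_pos: [0.5337, -0.1536, 0.06]
eef_rot: [-3.141, -0.001, 2.542]
force: [1.2, -0.2, -0.7]
grip_width: 0.0378
time_s: 16.95
ee_pos: [0.5337, -0.1536, 0.0588]
eef_rot: [-3.141, -0.001, 2.542]
force: [2.6, 0.4, -1.1]
grip_width: 0.0382
```

The force stayed low past the ball height. I'll check whether the rotor has really come down or slid in the grip.

```bash
python3 - <<'E'
from h import *
c=camera("wrist"); crop(c,"w10.png",256,230,110,90,4)
c=camera("scene"); crop(c,"s10.png",205,220,45,40,8)
print(status.get_obs()["force"])
E
```

```text
[ 3.08588206  0.90061577 -2.84493514]
```

View pics/w10.png

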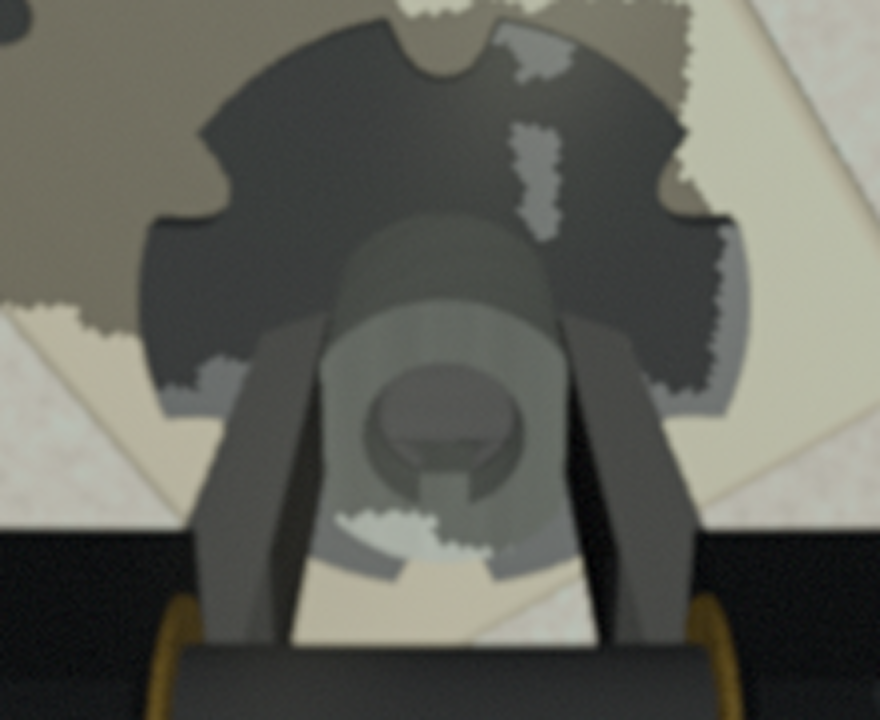

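View pics/s10.png

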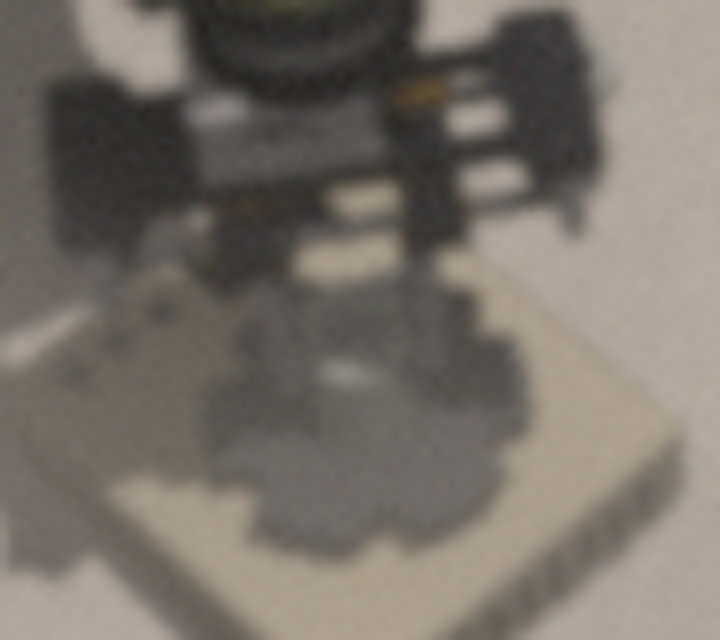

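The wrist crop shows the rotor unslipped in the fingers. The shaft end is inside the bore at (450,400), and its keyway lines up with the tab at (443,485). Continuing down in 1 mm steps.

```bash
python3 -m jog '[[0,0,0.001,0,0,0,-0.4],[0,0,0.001,0,0,0,-0.4]]' && python3 -m jog '[[0,0,0.001,0,0,0,-0.4],[0,0,0.001,0,0,0,-0.4]]'&& python3 -m jog '[[0,0,0.001,0,0,0,-0.4],[0,0,0.001,0,0,0,-0.4]]' && python3 -m jog '[[0,0,0.001,0,0,0,-0.4],[0,0,0.001,0,0,0,-0.4]]'
```

```text
time_s: 17.25
ee_pos: [0.5336, -0.1536, 0.0577]
eef_rot: [-3.141, -0.001, 2.542]
force: [2.5, 0.5, -1.6]
grip_width: 0.0378
time_s: 17.45
ee_pos: [0.5336, -0.1535, 0.0565]
eef_rot: [-3.141, -0.001, 2.542]
force: [2.1, 1.3, -2.7]
grip_width: 0.0377
time_s: 17.65
ee_pos: [0.5336, -0.1535, 0.0553]
eef_rot: [-3.141, -0.001, 2.542]
force: [2.4, 0.6, -0.9]
grip_width: 0.038
time_s: 17.85
ee_pos: [0.5335, -0.1535, 0.0542]
eef_rot: [-3.141, -0.001, 2.542]
force: [2.0, 1.2, -2.4]
grip_width: 0.038
```

```bash
python3 -m jog '[[0,0,0.0005,0,0,0,-0.4],[0,0,0.0005,0,0,0,-0.4]]' && python3 -m jog '[[0,0,0.0005,0,0,0,-0.4],[0,0,0.0005,0,0,0,-0.4]]'&& python3 -m jog '[[0,0,0.0005,0,0,0,-0.4],[0,0,0.0005,0,0,0,-0.4]]'
```

```text
time_s: 18.05
ee_pos: [0.5335, -0.1535, 0.0536]
eef_rot: [-3.141, -0.001, 2.542]
force: [1.9, 0.6, -0.6]
grip_width: 0.0379
time_s: 18.25
ee_pos: [0.5335, -0.1535, 0.0533]
eef_rot: [-3.141, -0.001, 2.542]
force: [0.1, 1.0, 2.9]
grip_width: 0.0379
time_s: 18.45
ee_pos: [0.5335, -0.1535, 0.0533]
eef_rot: [-3.141, -0.001, 2.542]
force: [-2.5, 2.1, 7.4]
grip_width: 0.038
```

Contact starts at ee z = 0.0533, which puts the underside at 0.0621: exactly the seat height (0.062), with the force rising against a hard stop. I'll relax, then check by picture before letting go.

```bash
python3 - <<'E'
from h import *
c=camera("wrist"); crop(c,"w11.png",256,230,60,60,8)
o=status.get_obs(); print(o["force"],o["moment"])
w=c; y=o["eef_rot"][2]; X=np.array([np.cos(y),np.sin(y),0]);T=np.array([np.sin(y),-np.cos(y),0])
A=np.array([o["ee_pos"][0],o["ee_pos"][1],0])
for nm,z,r in(("hubbore",.114,.0128),("shaft if home",.112,.010),("shaft if seat+10 (rel)",.102,.010)):
    print(nm,[np.round((proj(c,[A+[0,0,z]+r*d])[0]-[196,170])*8) for d in(X,T,-T,-X)])
E
```

```text
[-2.10429378  1.99416358  6.61584766] [0.31536969 0.27435726 0.00811836]
hubbore [array([483., 481.]), array([646., 630.]), array([319., 630.]), array([483., 773.])]
shaft if home [array([483., 503.]), array([609., 618.]), array([356., 618.]), array([483., 729.])]
shaft if seat+10 (rel) [array([483., 449.]), array([603., 560.]), array([363., 560.]), array([483., 666.])]
```

View pics/w11.png

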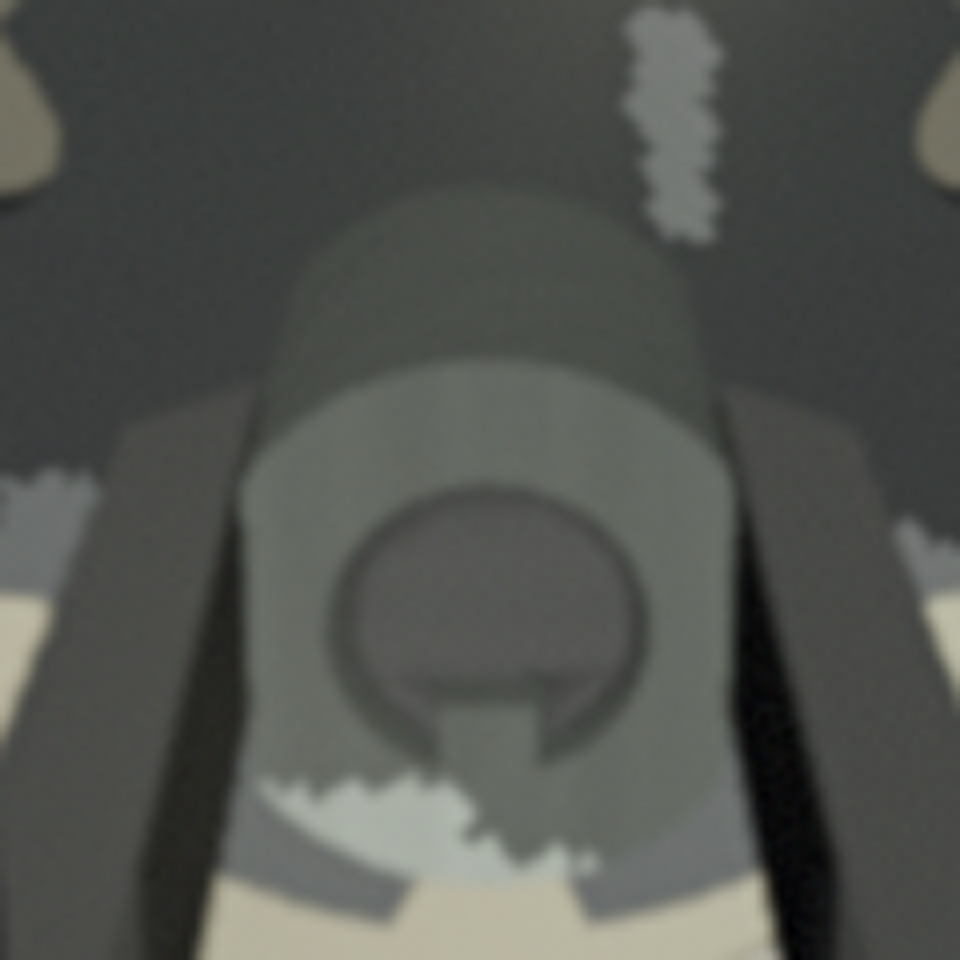

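The crop shows the shaft end filling the bore from row 500 on, just below the hub top. That matches the projection for home (503); 10 mm high would give 449. The tab at (490,730) is in the keyway. Letting go and rising straight up.

```bash
python3 -m jog '[[0,0,0,0,0,0,-0.4],[0,0,0,0,0,0,0.6],[0,0,0,0,0,0,0.6],[0,0,0,0,0,0,0.6],[0,0,0,0,0,0,0.6],[0,0,0,0,0,0,0.6],[0,0,0,0,0,0,0.6]]' && python3 -m jog '[[0,0,-0.01,0,0,0,0.6],[0,0,-0.025,0,0,0,0.6],[0,0,-0.05,0,0,0,0.6],[0,0,-0.09,0,0,0,0.6],[0,0,-0.12,0,0,0,0.6],[0,0,-0.12,0,0,0,0.6],[0,0,-0.12,0,0,0,0.6]]'
python3 - <<'E'
from h import *
o=status.get_obs(); print(o["force"],o["grip_width"])
c=camera("wrist"); p=proj(c,[[.5335,-.1535,.114],[.5335,-.1535,.070]]); print(p); u,v=np.round(p[0]).astype(int); crop(c,"w12.png",u,v,60,60,8)
y=2.542; X=np.array([np.cos(y),np.sin(y),0]);T=np.array([np.sin(y),-np.cos(y),0]); A=np.array([.5335,-.1535,0])
for z in(.070,.080): print("disc rim",z,[np.round((proj(c,[A+[0,0,z]+.06*d])[0]-[u-60,v-60])*8) for d in(T,-T)])
c=camera("scene"); crop(c,"s12.png",205,225,45,40,8)
for z in(.062,.072): print(z,(proj(c,[A+[0,0,z]+.06*np.array([.7,-.7,0])])[0]-[160,185])*8,(proj(c,[A+[0,0,z]+.06*np.array([.7,.7,0])])[0]-[160,185])*8)
E
```

```text
time_s: 19.2
ee_pos: [0.5335, -0.1535, 0.0532]
eef_rot: [-3.141, -0.001, 2.542]
force: [-0.5, -0.7, 0.3]
grip_width: 0.075
time_s: 19.9
ee_pos: [0.5338, -0.1535, 0.1738]
eef_rot: [-3.141, -0.0, 2.542]
force: [-0.8, -1.2, -0.5]
grip_width: 0.0752
[-0.76177888 -1.21391578 -0.54316572] 0.07517360261716113
[[256.26657034 191.79169735]
 [256.28267905 180.99438176]]
disc rim 0.07 [array([882., 392.]), array([ 82., 392.])]
disc rim 0.08 [array([894., 410.]), array([ 70., 409.])]
0.062 [355.97879709 508.67490605] [527.86063342 367.46611432]
0.072 [353.35217308 493.41142362] [526.4554186  351.79156114]
```

View pics/w12.png

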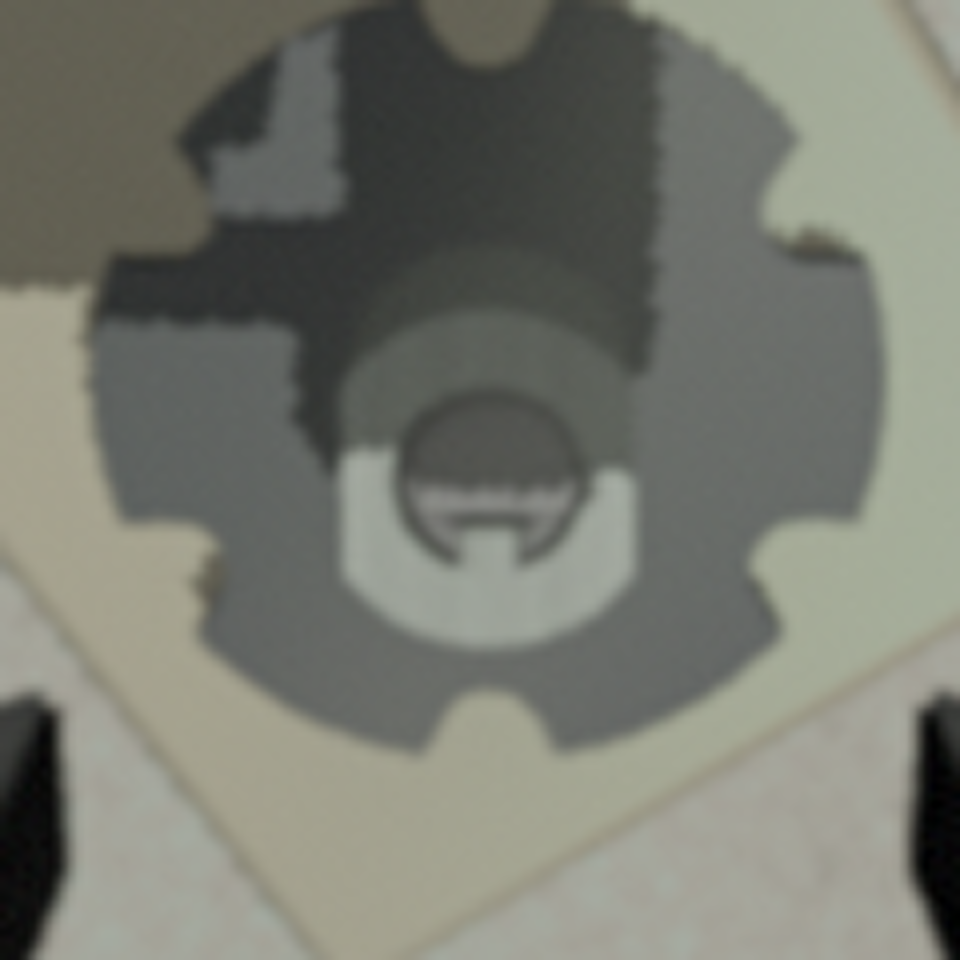

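View pics/s12.png

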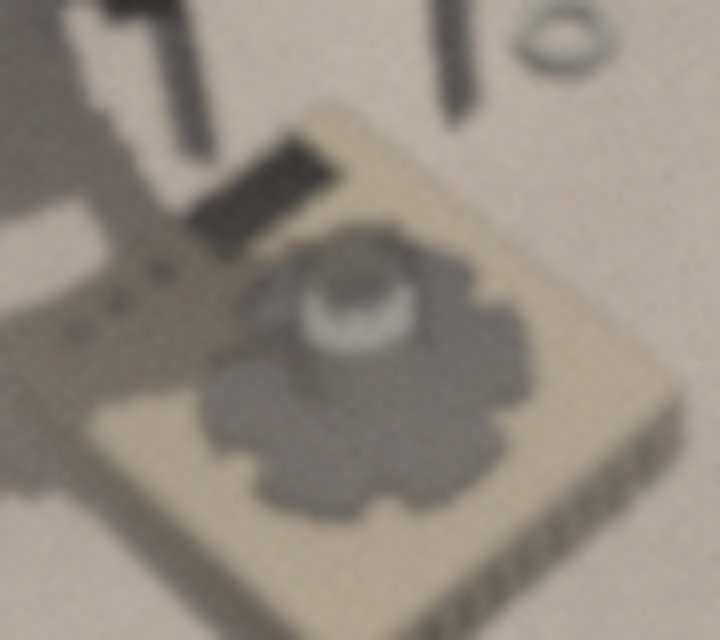

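The rim spans columns 88–885, matching a disc top at 0.070 (82–882) and not 10 mm high (70–894). The tab sits in the keyway and the shadow gap at the box is even. The gripper is clear and the bystanders untouched. Handing in.

```bash
python3 - <<'E'
from station import ctrl,camera
import cv2
cv2.imwrite("pics/top_end.png",camera("top")["image"][:,:,::-1])
print(ctrl.hand_in())
E
```

```text
the job is handed in; nothing more can be done
None
```

View pics/top_end.png

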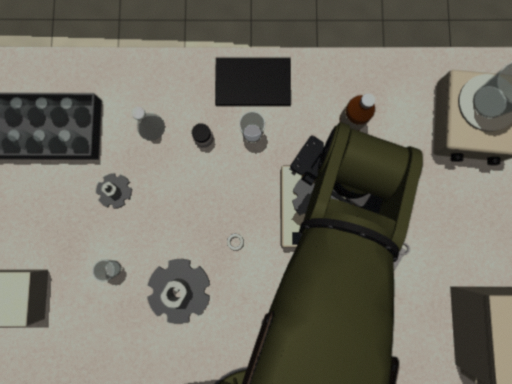

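The middle-sized rotor is on the drive's shaft with its tab in the keyway, seated home. I let go, lifted the gripper clear and handed the job in at about 20 s.

**What I did:** I saw the keyway at about -0.60 rad in the wrist camera and turned the rotor to that angle while carrying it. The tab went in on the first try, so I never had to turn it on the shaft. I then lowered it in steps of 1 mm or less until it met a hard stop at 7 N.

**Checks that agreed:**
- The stop came with the underside at 0.0621 m, against 0.062 m for the seat.
- The disc rim, the shaft end and the tab in the pictures all match a rotor that is fully home.
- The last top view shows everything that is in sight where it began; the arm hides the wrench.

**Checks that disagreed:**
- **Fingertips:** they are about 33 mm higher than the reported TCP, so my first grasp closed on air above the hub. I measured the offset in the pictures and grasped again lower. The scene camera gave about 26 mm for it, less than the wrist camera's 33–34 mm.
- **Spring balls:** I felt only about 2 N around their height, less than the 3–12 N given. I rely on the final height, not on feel, for having passed them.

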